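Top up the ward tray from the gravity dispenser and snap its lid on

ROBOT

A 6-joint arm with a two-finger parallel gripper is mounted at the origin on a cart in front of the work surface, level with it; the furniture and walls round the work are solid. World frame = base frame: x ahead of the robot, y to its left, z up, the work surface at z = 0. Lengths are in m, angles in rad, forces in N, time in s.
With the tool pointing down it reaches from about 0.3 to 1 m from the base axis. Payload 5.1 kg.
Tool frame: the origin (TCP) lies midway between the tips of the shut fingers; the grasp point (between the pads) lies 19 mm behind it; z points along the fingers, y is the line along which they close (so a half turn about z gives the same grasp; the last joint's range is limited). The gripper opens to 95 mm and grips with 3 to 60 N. Pads are 20 mm wide; open, the fingers measure 119 mm over their backs; the gripper's body (75 mm by 180 mm) begins 59 mm behind the grasp point.
Start: joints at [1.113, 0.124, 1.65, -0, 1.367, -0.083], TCP at [0.238, 0.605, 0.215] pointing down, gripper open.
Joint ranges: [-2.61, 2.61], [-1.02, 2.33], [0.03, 2.71], [-1.35, 4.49], [0.32, 2.68], [-2.91, 2.91]. Speed limits (rad/s): [2.57, 2.57, 3.14, 3.14, 3.14, 3.14].

INTERFACE

Orientations are given as a unit quaternion [x, y, z, w].
In Python, from plant import ctrl gives the robot as it stands.
- The arm moves only by the tool send_rows, never from a script. Its argument "rows" is a list of rows, each a list of 4 numbers: the shift along the world's x, y, z in cm, then the turn about the world's z in degrees. In form: [[tx, ty, tz, yaw], ...]. A call has 1 to 8 rows; each row is the pose to reach, as a shift and turn from the pose commanded when the call began; what a row does not reach only later rows make up. A row lasts 1/8 s, in which the tool goes at most 62.5 mm and 10.7 degrees, less where a joint would pass 70% of its speed; a pose out of reach is approached as far as the arm can. A call with a gripper value outside its range is refused whole. "jaw" is the finger opening in cm, from 0 to 9.51, set as the call begins (left out, the last holds). The fingers move at their own pace and stop on an object; "newtons" is the grip in N (left out, the last holds). Time passes only in rows, so rows that repeat a pose let the fingers close. It gives the time, the measured TCP pose, the force, the opening and the grip force at its end, in the units of the state.
- ctrl.observe(): the state, without advancing time (a new reading comes with each control period).
- ctrl.get_image(name): name is "scene" or "top"; returns a dict with "color" (384x512x3 uint8, blue, green, red), "z_map" (384x512 float32, m along the optical axis (not along the pixel's ray), 0 where there is no reading), "mtx" (3x3 intrinsics, pixels), "world_from_camera" (4x4, takes a point from camera to world coordinates). Camera axes: x right, y down, z forward; pixel columns grow to the right and rows downward; lengths in m; the calibration is good to about 2 mm. A picture is of the moment at which its call begins.
- ctrl.close_job(): hands the job in; it is judged then, once.
The state is a dict: "t": time; "q": joint angles; "qvel": joint speeds; "joint_torque": joint torques, N m; "tcp_pos": TCP position; "tcp_rot": TCP orientation; "force": force on the tool from outside, world axes, zero at the start; "torque": the same for the moment, N m; "gripper_width": finger opening in m; "gripper_force": force on a finger pad.
Only numpy, scipy, OpenCV 4.12 (cv2) and the standard library are available. Lean on these libraries where they do the work, as an engineer would, in place of code of your own. Each camera call takes 0.05 s, during which the arm holds its last target. There are 200 camera calls.

TASK

Top up the ward tray: fill every empty pocket with one carton, drawing the cartons one at a time out of the bottom of the gravity dispenser, sideways under its front strip, so that the oldest stock goes first; take no more than are needed and leave the rest stacked in the dispenser. When all four pockets are filled, lay the blue lid on the tray and press it down until it lies level on the rim and both orange catches have snapped over its ends. Leave the amber bottle and the pill pot standing.

Things in the scene. Friction and masses are not known exactly. Their poses are not given: they have to be found in the camera images.
- dispenser: Gravity-fed carton dispenser, fixed: channel 40 mm wide, 205 mm high, leaning back 20 degrees, clear sides, white back, dark foot, with five cartons stacked level, lengthwise, each about 11 mm farther in than the one below. Origin on the bench under the middle of its front edge; x points into the channel (cartons come out along -x), z up. The foot is 76 mm wide, 8 high, x = -120 to 180 mm.
- stack_floor (a point): Front edge of the channel at its floor, 30 mm up, on which the stack stands; axes as the dispenser's. The bottom carton's front face is 5 to 22 mm behind it, bare at both sides (the clear sides, y = 17 to 20 mm, start 60 mm behind). Pinch it there across its 30 mm, gripper leaning back to the robot 20 to 35 degrees, fingertips about 9 mm behind its face and 8 mm above the floor.
- strip_end (a point): Lower end, 35 mm above the stack's floor, of the strip in the middle of the dispenser's front (12 mm wide, 3 mm thick, leaning like the channel, held at its top by two arms). It holds back all cartons but the bottom one, which passes out under it; when that is fully out, the others drop by one (30 mm). The channel is slippery: drawing a carton takes under 2 N.
- rail_end (a point): Far end, toward the robot, of the landing rail in front of the channel: 126 mm from the front plane, top 30 mm above the bench; a lip 6 mm high stands there. The rail is 24 mm wide, narrower than a carton, so fingers can straddle it. A carton drawn out 120 mm lies on it clear of the stack, and can then be let go and taken from above at its middle.
- tray: White ward tray, fixed, 127 mm (x) by 272 mm (y). Origin on the bench under its middle, z up. Four pockets side by side along y, 36 mm wide (y) and 113 long (x), floor 5 mm above the bench; the grey lands between them are 15 mm above it and 24 mm wide, so a carton in a pocket stands 20 mm proud of them. Outer walls: inner faces at x = +-56.5, y = +-130 mm, top 40 mm above the bench.
- lid: Loose blue flat lid of the tray, 121 mm (x) by 268 mm (y) by 6 mm, about 120 g; origin at the middle of its underside, z up. On its middle stands a white handle bar, 14 mm wide (x), 90 mm long (y), its top 30 mm above the lid's underside. Starts flat on the bench. It fits the tray either way round, its long side along the tray's y.
- lid_seat (a point): Where the middle of the lid's underside comes when the lid is home: middle of the tray, level with its rim, 40 mm above the bench; axes as the tray's. Four white guide tabs on the tray's long sides (x = +-62 mm, y = +-75 mm) lead the lid in with 1.5 mm play each side; they rise to 57 mm above the bench and flare outward above 46 mm.
- catch_left (a joint): Orange sprung catch, 40 mm wide, 60 mm high, at the tray's +y end: how far it is pushed outward (m), 0 at rest, at most 0.007. A lid set on the tray lies on the sloped noses of both catches, 6 mm above the rim; pressed down at its middle with 5 to 15 N it pushes them about 3 mm outward, slips below them, and they spring back to 0 over it. If one end stays up, press that end.
- catch_right (a joint): Orange sprung catch, 40 mm wide, 60 mm high, at the tray's -y end: how far it is pushed outward (m), 0 at rest, at most 0.007. A lid set on the tray lies on the sloped noses of both catches, 6 mm above the rim; pressed down at its middle with 5 to 15 N it pushes them about 3 mm outward, slips below them, and they spring back to 0 over it. If one end stays up, press that end.
- pocket_1 (a point): Middle of the floor of pocket 1 of the tray (+90 mm along the tray's y); axes as the tray's. May be empty at the start or hold a carton.
- pocket_2 (a point): Middle of the floor of pocket 2 of the tray (+30 mm along the tray's y); axes as the tray's. May be empty at the start or hold a carton.
- pocket_3 (a point): Middle of the floor of pocket 3 of the tray (-30 mm along the tray's y); axes as the tray's. May be empty at the start or hold a carton.
- pocket_4 (a point): Middle of the floor of pocket 4 of the tray (-90 mm along the tray's y); axes as the tray's. May be empty at the start or hold a carton.
- stock_1_mid (a point): Centre of a loose medicine carton (white and yellow, 30 x 105 x 30 mm, its y axis along the 105 mm; 35 g), number 1 from the bottom of the stack in the dispenser at the start.
- stock_2_mid (a point): Centre of a loose medicine carton (white and yellow, 30 x 105 x 30 mm, its y axis along the 105 mm; 35 g), number 2 from the bottom of the stack in the dispenser at the start.
- stock_3_mid (a point): Centre of a loose medicine carton (white and yellow, 30 x 105 x 30 mm, its y axis along the 105 mm; 35 g), number 3 from the bottom of the stack in the dispenser at the start.
- stock_4_mid (a point): Centre of a loose medicine carton (white and yellow, 30 x 105 x 30 mm, its y axis along the 105 mm; 35 g), number 4 from the bottom of the stack in the dispenser at the start.
- stock_5_mid (a point): Centre of a loose medicine carton (white and yellow, 30 x 105 x 30 mm, its y axis along the 105 mm; 35 g), number 5 from the bottom of the stack in the dispenser at the start.
- packed_1_mid (a point): Centre of a like carton that lies in pocket 1 of the tray from the start, or is absent (then that pocket is empty).
- packed_2_mid (a point): Centre of a like carton that lies in pocket 2 of the tray from the start, or is absent (then that pocket is empty).
- packed_3_mid (a point): Centre of a like carton that lies in pocket 3 of the tray from the start, or is absent (then that pocket is empty).
- packed_4_mid (a point): Centre of a like carton that lies in pocket 4 of the tray from the start, or is absent (then that pocket is empty).
- bottle_blue: Bystander: small amber bottle with blue label and white cap, diameter 44 mm, 78 mm high, origin under its middle; loose.
- pot_white: Bystander: white pill pot with orange band, diameter 48 mm, 52 mm high, origin under its middle; loose.
Things that resemble listed ones, but are neither listed nor needed, are in the scene too. Leave any purple look-alike of the part that bears stock_5_mid alone.

How it is judged:
On the way, in this order (a step that is already met when the one before it is completed fails the run):
1. the bottom carton (stock_1) has been drawn out of the dispenser on to the landing rail (x of stock_1_mid in the frame of dispenser below -0.03 m and z of stock_1_mid in the frame of dispenser below 0.075 m), for 0.2 s.
2. the next carton (stock_2) has been drawn out likewise (x of stock_2_mid in the frame of dispenser below -0.03 m and z of stock_2_mid in the frame of dispenser below 0.075 m), for 0.2 s.
3. every pocket of the tray holds a carton, flat on its floor (((horizontal distance between packed_1_mid and pocket_1 below 0.008 m and z of packed_1_mid in the frame of pocket_1 below 0.019 m and angle between the y axis of packed_1_mid and the x axis of tray, either way round below 0.08 rad) or (horizontal distance between stock_1_mid and pocket_1 below 0.008 m and z of stock_1_mid in the frame of pocket_1 below 0.019 m and angle between the y axis of stock_1_mid and the x axis of tray, either way round below 0.08 rad) or (horizontal distance between stock_2_mid and pocket_1 below 0.008 m and z of stock_2_mid in the frame of pocket_1 below 0.019 m and angle between the y axis of stock_2_mid and the x axis of tray, either way round below 0.08 rad) or (horizontal distance between stock_3_mid and pocket_1 below 0.008 m and z of stock_3_mid in the frame of pocket_1 below 0.019 m and angle between the y axis of stock_3_mid and the x axis of tray, either way round below 0.08 rad)) and ((horizontal distance between packed_2_mid and pocket_2 below 0.008 m and z of packed_2_mid in the frame of pocket_2 below 0.019 m and angle between the y axis of packed_2_mid and the x axis of tray, either way round below 0.08 rad) or (horizontal distance between stock_1_mid and pocket_2 below 0.008 m and z of stock_1_mid in the frame of pocket_2 below 0.019 m and angle between the y axis of stock_1_mid and the x axis of tray, either way round below 0.08 rad) or (horizontal distance between stock_2_mid and pocket_2 below 0.008 m and z of stock_2_mid in the frame of pocket_2 below 0.019 m and angle between the y axis of stock_2_mid and the x axis of tray, either way round below 0.08 rad) or (horizontal distance between stock_3_mid and pocket_2 below 0.008 m and z of stock_3_mid in the frame of pocket_2 below 0.019 m and angle between the y axis of stock_3_mid and the x axis of tray, either way round below 0.08 rad)) and ((horizontal distance between packed_3_mid and pocket_3 below 0.008 m and z of packed_3_mid in the frame of pocket_3 below 0.019 m and angle between the y axis of packed_3_mid and the x axis of tray, either way round below 0.08 rad) or (horizontal distance between stock_1_mid and pocket_3 below 0.008 m and z of stock_1_mid in the frame of pocket_3 below 0.019 m and angle between the y axis of stock_1_mid and the x axis of tray, either way round below 0.08 rad) or (horizontal distance between stock_2_mid and pocket_3 below 0.008 m and z of stock_2_mid in the frame of pocket_3 below 0.019 m and angle between the y axis of stock_2_mid and the x axis of tray, either way round below 0.08 rad) or (horizontal distance between stock_3_mid and pocket_3 below 0.008 m and z of stock_3_mid in the frame of pocket_3 below 0.019 m and angle between the y axis of stock_3_mid and the x axis of tray, either way round below 0.08 rad)) and ((horizontal distance between packed_4_mid and pocket_4 below 0.008 m and z of packed_4_mid in the frame of pocket_4 below 0.019 m and angle between the y axis of packed_4_mid and the x axis of tray, either way round below 0.08 rad) or (horizontal distance between stock_1_mid and pocket_4 below 0.008 m and z of stock_1_mid in the frame of pocket_4 below 0.019 m and angle between the y axis of stock_1_mid and the x axis of tray, either way round below 0.08 rad) or (horizontal distance between stock_2_mid and pocket_4 below 0.008 m and z of stock_2_mid in the frame of pocket_4 below 0.019 m and angle between the y axis of stock_2_mid and the x axis of tray, either way round below 0.08 rad) or (horizontal distance between stock_3_mid and pocket_4 below 0.008 m and z of stock_3_mid in the frame of pocket_4 below 0.019 m and angle between the y axis of stock_3_mid and the x axis of tray, either way round below 0.08 rad))), for 0.2 s.
4. the lid lies level on the rim and both catches have snapped over it (horizontal distance between lid and lid_seat below 0.006 m and z of lid in the frame of lid_seat between -0.002 and 0.0025 m and angle between lid's own z axis and vertical below 0.02 rad and value of joint each of catch_left, catch_right below 0.0015 m), for 0.2 s.
At the end, for the whole second after the job is handed in: Each pocket holds one carton flat on its floor (within 8 mm, 0.08 rad), filled from the bottom of the stack; the rest lie level in the dispenser; the lid is within 2.5 mm of the rim in height, 6 mm in place, 0.02 rad of level, catches within 1.5 mm of rest; all still (all of step 3 and all of step 4 and ((horizontal distance between stock_1_mid and pocket_1 below 0.008 m and z of stock_1_mid in the frame of pocket_1 below 0.019 m and angle between the y axis of stock_1_mid and the x axis of tray, either way round below 0.08 rad) or (horizontal distance between stock_1_mid and pocket_2 below 0.008 m and z of stock_1_mid in the frame of pocket_2 below 0.019 m and angle between the y axis of stock_1_mid and the x axis of tray, either way round below 0.08 rad) or (horizontal distance between stock_1_mid and pocket_3 below 0.008 m and z of stock_1_mid in the frame of pocket_3 below 0.019 m and angle between the y axis of stock_1_mid and the x axis of tray, either way round below 0.08 rad) or (horizontal distance between stock_1_mid and pocket_4 below 0.008 m and z of stock_1_mid in the frame of pocket_4 below 0.019 m and angle between the y axis of stock_1_mid and the x axis of tray, either way round below 0.08 rad)) and ((horizontal distance between stock_2_mid and pocket_1 below 0.008 m and z of stock_2_mid in the frame of pocket_1 below 0.019 m and angle between the y axis of stock_2_mid and the x axis of tray, either way round below 0.08 rad) or (horizontal distance between stock_2_mid and pocket_2 below 0.008 m and z of stock_2_mid in the frame of pocket_2 below 0.019 m and angle between the y axis of stock_2_mid and the x axis of tray, either way round below 0.08 rad) or (horizontal distance between stock_2_mid and pocket_3 below 0.008 m and z of stock_2_mid in the frame of pocket_3 below 0.019 m and angle between the y axis of stock_2_mid and the x axis of tray, either way round below 0.08 rad) or (horizontal distance between stock_2_mid and pocket_4 below 0.008 m and z of stock_2_mid in the frame of pocket_4 below 0.019 m and angle between the y axis of stock_2_mid and the x axis of tray, either way round below 0.08 rad)) and (((horizontal distance between stock_3_mid and pocket_1 below 0.008 m and z of stock_3_mid in the frame of pocket_1 below 0.019 m and angle between the y axis of stock_3_mid and the x axis of tray, either way round below 0.08 rad) or (horizontal distance between stock_3_mid and pocket_2 below 0.008 m and z of stock_3_mid in the frame of pocket_2 below 0.019 m and angle between the y axis of stock_3_mid and the x axis of tray, either way round below 0.08 rad) or (horizontal distance between stock_3_mid and pocket_3 below 0.008 m and z of stock_3_mid in the frame of pocket_3 below 0.019 m and angle between the y axis of stock_3_mid and the x axis of tray, either way round below 0.08 rad) or (horizontal distance between stock_3_mid and pocket_4 below 0.008 m and z of stock_3_mid in the frame of pocket_4 below 0.019 m and angle between the y axis of stock_3_mid and the x axis of tray, either way round below 0.08 rad)) or (x of stock_3_mid in the frame of dispenser between 0.045 and 0.135 m and y of stock_3_mid in the frame of dispenser between -0.02 and 0.02 m and angle between stock_3_mid's own y axis and vertical between 1.4708 and 1.6708 rad)) and x of stock_4_mid in the frame of dispenser between 0.045 and 0.135 m and y of stock_4_mid in the frame of dispenser between -0.02 and 0.02 m and angle between stock_4_mid's own y axis and vertical between 1.4708 and 1.6708 rad and x of stock_5_mid in the frame of dispenser between 0.045 and 0.135 m and y of stock_5_mid in the frame of dispenser between -0.02 and 0.02 m and angle between stock_5_mid's own y axis and vertical between 1.4708 and 1.6708 rad and linear speed of each of lid, stock_1, stock_2, stock_3, stock_4, stock_5 below 0.02 m/s); the robot touches nothing.
It fails at once if the amber bottle or the pill pot is knocked over (angle between any of bottle_blue, pot_white's own z axis and vertical above 0.6 rad).
Of packed_1, packed_2, packed_3, packed_4 only 1 to 2 are there at a start; the rules pass over those that are not, and their reading is None.
At some moment in a run one of lid may be knocked a few centimetres aside while the robot is not near it.
Once in a run the grip may slacken for a moment while it holds something.
It also fails if it takes over 210 s, if anything falls off the work surface, if the arm or the gripper's body presses on something with over 40 N, if the wrist force passes 120 N, or if a joint passes its speed limit or range.

## Working session

There is one attempt and no reset: what is moved stays moved. The work goes in short steps, Python scripts to look and compute and a tool call to move; the robot and the scene stay as the last step left them, time stands still between calls to the robot, and variables do not carry over. Pictures are saved under pics/ and viewed, at most 17 in all, crops included, and the job is handed in when it is done.

Besides the shell and the picture viewer there is one more tool, called by a JSON object that holds its "op" and its "data", one argument or row to a line. send_rows: Moves the arm, as the interface text tells. Its arguments: {"type":"object","properties":{"rows":{"type":"array","items":{"type":"array","items":{"type":"number"}}},"jaw":{"type":"number"},"newtons":{"type":"number"}},"required":["rows"]}

```bash
mkdir -p pics; ls; cat > h.py <<'E'
import numpy as np, cv2
from plant import ctrl
def P(im,u,v,r=1):
    z=im["z_map"][v-r:v+r+1,u-r:u+r+1]; z=z[z>0]
    if not len(z): return None
    z=np.median(z); K=im["mtx"]
    p=np.array([(u-K[0,2])*z/K[0,0],(v-K[1,2])*z/K[1,1],z,1])
    return (im["world_from_camera"]@p)[:3]
def cloud(im):
    z=im["z_map"]; K=im["mtx"]; v,u=np.mgrid[:z.shape[0],:z.shape[1]]
    p=np.stack([(u-K[0,2])*z/K[0,0],(v-K[1,2])*z/K[1,1],z,np.ones_like(z)],-1)
    w=(p@im["world_from_camera"].T)[...,:3]; w[z<=0]=np.nan
    return w
def save(im,n,box=None,s=1):
    c=im["color"]
    if box: c=c[box[1]:box[3],box[0]:box[2]]
    cv2.imwrite("pics/"+n+".png",cv2.resize(c,None,fx=s,fy=s,interpolation=cv2.INTER_CUBIC))
E
python3 - <<'E'
from h import *
import pickle
a=ctrl.get_image("scene");b=ctrl.get_image("top")
pickle.dump((a,b),open("i0.pkl","wb"))
save(a,"s0",None,1.5);save(b,"t0",None,1.5)
print(ctrl.observe())
print(a["world_from_camera"],b["world_from_camera"])
E
```

```text
pics
{'t': 0.1, 'q': array([ 1.11341487e+00,  1.24451021e-01,  1.65149820e+00,  3.19989926e-06,
        1.36749700e+00, -8.25715437e-02]), 'qvel': array([-2.47649633e-05, -2.17192935e-03, -2.07649011e-03,  1.14146852e-04,
        5.47865098e-05,  1.91846003e-03]), 'joint_torque': array([ 6.07657366e-04, -4.18883801e+01, -3.61095142e+01,  7.78217590e-02,
        4.61653573e-02, -5.94514177e-05]), 'tcp_pos': array([0.23772133, 0.60436411, 0.21352596]), 'tcp_rot': array([ 1.86310157e-01,  9.82490543e-01, -8.92793252e-04, -2.48690792e-04]), 'force': array([-0.26448086, -0.26738572,  0.0121017 ]), 'torque': array([ 0.04926355,  0.00879925, -0.02015039]), 'gripper_force': 0.0, 'gripper_width': 0.09531448558784791}
[[-0.61632596 -0.37086994  0.6946926  -0.5502099 ]
 [-0.7874073   0.30310176 -0.53676724  0.8139261 ]
 [-0.01149172 -0.8778296  -0.47883518  0.83482392]
 [ 0.          0.          0.          1.        ]] [[-0.01098153 -0.99489545  0.10031175  0.38171793]
 [-0.99992923  0.010467   -0.00565412  0.02792538]
 [ 0.0045753  -0.10036674 -0.99493999  1.23176263]
 [ 0.          0.          0.          1.        ]]
```

View pics/s0.png

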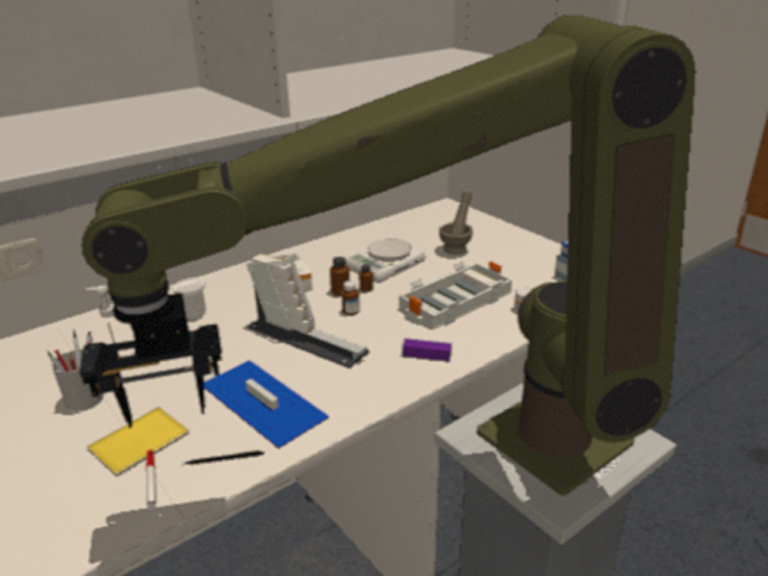

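View pics/t0.png

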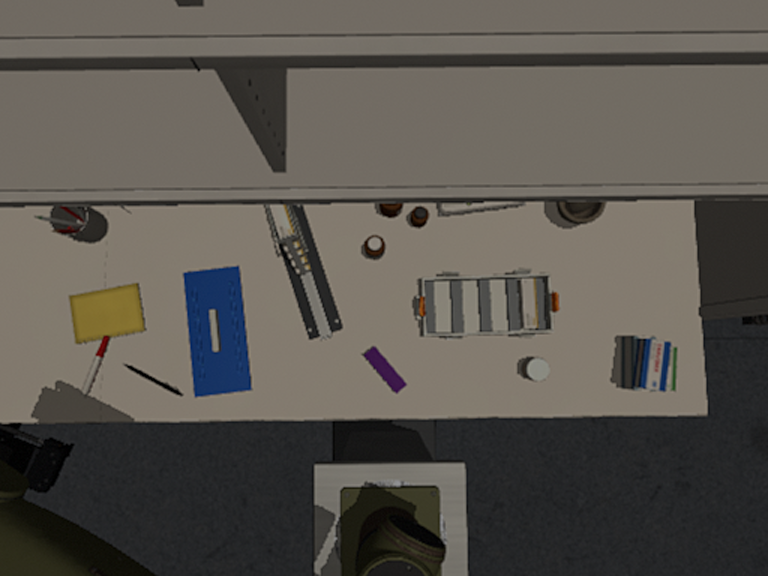

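```bash
python3 - <<'E'
from h import *
import pickle
a,b=pickle.load(open("i0.pkl","rb"))
c1=cv2.resize(b["color"][130:235,160:380],None,fx=3.5,fy=3.5,interpolation=cv2.INTER_CUBIC)[:, :770]
c2=cv2.resize(a["color"][160:250,155:350],None,fx=3.9,fy=3.9,interpolation=cv2.INTER_CUBIC)[:230+100,:770]
c=np.vstack([c1[:270+98],np.zeros((5,c1.shape[1],3),np.uint8),cv2.resize(c2,(c1.shape[1],int(c2.shape[0]*c1.shape[1]/c2.shape[1])))])
c=np.clip(c.astype(float)*1.4,0,255).astype(np.uint8)
print(c.shape);cv2.imwrite("pics/c0.png",cv2.resize(c,None,fx=min(1,590/c.shape[0]),fy=min(1,590/c.shape[0])))
# heights in tray
w=cloud(b)
for u in range(278,375,3): print(u,np.round(w[203,u],3),end=' ')
E
```

```text
(707, 770, 3)
278 [ 0.481 -0.061  0.016] 281 [ 0.478 -0.068  0.057] 284 [ 0.481 -0.08   0.019] 287 [ 0.481 -0.09   0.015] 290 [ 0.482 -0.101  0.002] 293 [ 0.482 -0.111  0.001] 296 [ 0.481 -0.12   0.005] 299 [ 0.481 -0.13   0.006] 302 [ 0.48  -0.138  0.014] 305 [ 0.48  -0.148  0.016] 308 [ 0.48  -0.157  0.016] 311 [ 0.481 -0.169  0.004] 314 [ 0.48  -0.177  0.011] 317 [ 0.481 -0.188  0.007] 320 [ 0.48  -0.196  0.013] 323 [ 0.479 -0.205  0.019] 326 [ 0.48  -0.216  0.012] 329 [ 0.48  -0.226  0.007] 332 [ 0.48  -0.236  0.006] 335 [ 0.48  -0.246  0.003] 338 [ 0.48  -0.255  0.006] 341 [ 0.479 -0.264  0.011] 344 [ 0.479 -0.273  0.015] 347 [ 0.479 -0.282  0.017] 350 [ 0.477 -0.286  0.038] 353 [ 0.477 -0.295  0.038] 356 [ 0.477 -0.306  0.032] 359 [ 0.479 -0.321  0.012] 362 [ 0.479 -0.332  0.01 ] 365 [ 0.478 -0.338  0.023] 368 [ 0.476 -0.34   0.046] 371 [ 0.475 -0.345  0.058] 374 [ 0.479 -0.373  0.002]
```

View pics/c0.png

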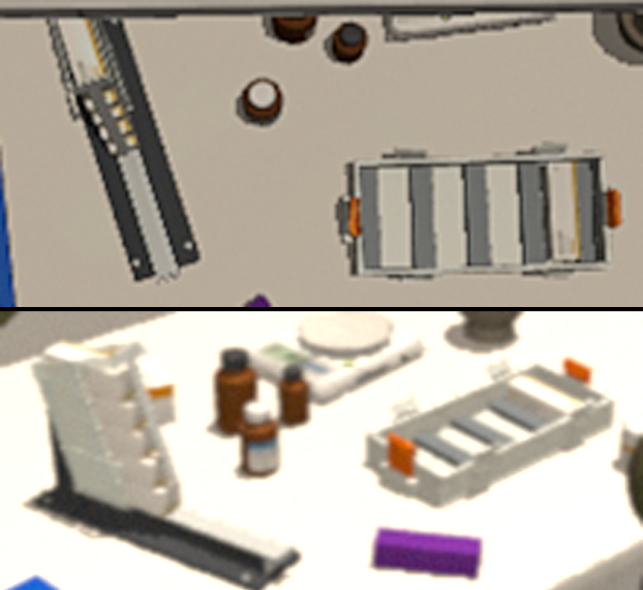

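```bash
cat >> h.py <<'E'
def R(im,u,v,z):
    K=im["mtx"];T=im["world_from_camera"]
    d=T[:3,:3]@np.array([(u-K[0,2])/K[0,0],(v-K[1,2])/K[1,1],1]); o=T[:3,3]
    return o+d*(z-o[2])/d[2]
def lidpose(b):
    hsv=cv2.cvtColor(b["color"],cv2.COLOR_BGR2HSV)
    m=((hsv[...,0]>105)&(hsv[...,0]<125)&(hsv[...,1]>170)&(hsv[...,2]>60)).astype(np.uint8)
    m=cv2.morphologyEx(m,cv2.MORPH_CLOSE,np.ones((11,11)))
    cs=max(cv2.findContours(m,0,2)[0],key=cv2.contourArea)
    bx=cv2.boxPoints(cv2.minAreaRect(cs))
    return np.array([R(b,u,v,0.006) for u,v in bx]),cv2.contourArea(cs)
E
python3 - <<'E'
from h import *
import pickle
a,b=pickle.load(open("i0.pkl","rb"))
def crop(im,x0,y0,x1,y1,f): return np.clip(cv2.resize(im["color"][y0:y1,x0:x1],None,fx=f,fy=f,interpolation=cv2.INTER_CUBIC).astype(float)*1.4,0,255).astype(np.uint8)
t=crop(b,272,176,377,230,5.5); d=crop(b,175,133,235,230,6)  #577x297 ; 360x582
cv=np.zeros((590,800,3),np.uint8)
cv[:t.shape[0],:430]=t[:,:430] if 0 else cv2.resize(t,(430,t.shape[0]*430//t.shape[1]+0)) if 0 else cv[:t.shape[0],:430]
d2=crop(b,175,133,235,230,6)
cv[:582,:360]=d2
t2=crop(b,272,176,377,230,4.1); cv[:t2.shape[0],365:365+t2.shape[1]]=t2
s=crop(a,160,165,250,247,4.1); cv[250:250+s.shape[0],365:365+s.shape[1]]=s
cv2.imwrite("pics/c1.png",cv)
print(lidpose(b))
w=cloud(b)
for p in [(250,164),(357,246)]: print(P(b,*p))
# shelf edge height
for u in (190,200,260,300): print(u,[np.round(w[v,u],3) for v in (100,122,130,134)])
# scene purples
E
```

```text
(array([[0.55729112, 0.44287455, 0.006     ],
       [0.56864524, 0.32360089, 0.006     ],
       [0.30561783, 0.29296492, 0.006     ],
       [0.29488155, 0.40975806, 0.006     ]]), 2899.5)
[0.59671291 0.02669842 0.07769059]
[ 0.34329085 -0.29930372  0.04978373]
190 [array([0.646, 0.144, 0.503]), array([0.605, 0.145, 0.492]), array([0.589, 0.145, 0.492]), array([0.583, 0.147, 0.482])]
200 [array([0.651, 0.126, 0.488]), array([0.605, 0.126, 0.49 ]), array([0.589, 0.125, 0.491]), array([0.583, 0.127, 0.483])]
260 [array([0.65 , 0.006, 0.489]), array([0.605, 0.006, 0.49 ]), array([0.588, 0.007, 0.491]), array([0.583, 0.006, 0.48 ])]
300 [array([ 0.649, -0.074,  0.489]), array([ 0.603, -0.073,  0.491]), array([ 0.587, -0.073,  0.49 ]), array([ 0.583, -0.075,  0.474])]
```

View pics/c1.png

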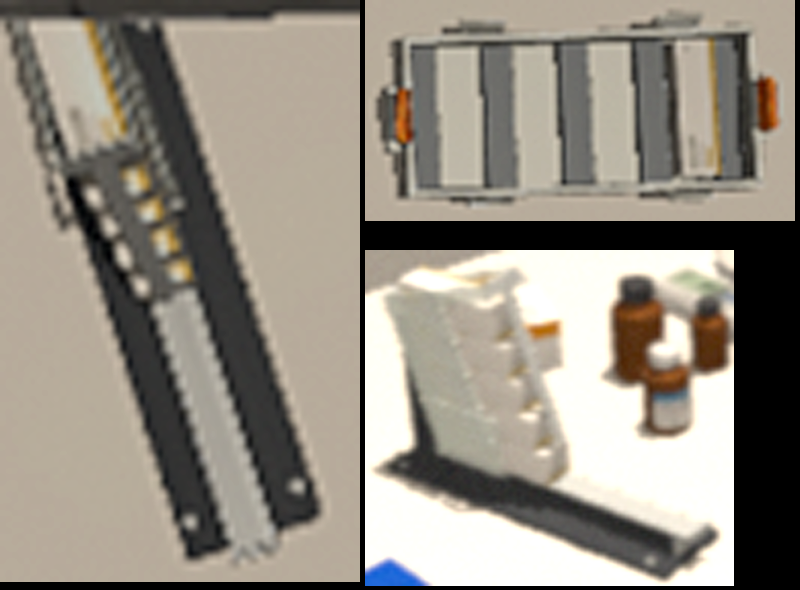

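```bash
python3 - <<'E'
from h import *
import pickle
a,b=pickle.load(open("i0.pkl","rb"))
D=lambda X,Y,z:R(b,175+X/6-.5+.5/6,133+Y/6-.5+.5/6,z)
T=lambda X,Y,z:R(b,272+(X-365)/4.1-.5+.1,176+Y/4.1-.5+.1,z)
print("foot");
fl,fr=D(188,560,.008),D(320,515,.008); l2,r2=D(70,185,.008),D(155,30,.008)
print(fl,fr,np.linalg.norm(fl-fr))
for p,q in((fl,l2),(fr,r2)): d=q-p;print(np.degrees(np.arctan2(d[1],d[0])),np.linalg.norm(d))
rl,rr=D(228,548,.033),D(277,530,.033);q1,q2=D(158,305,.03),D(195,290,.03)
print("rail",rl,rr,np.linalg.norm(rl-rr))
for p,q in((rl,q1),(rr,q2)): d=q-p;print(np.degrees(np.arctan2(d[1],d[0])),np.linalg.norm(d))
print("carton fronts top edge", [D(152,298,.045),D(190,280,.05)])
print("tray")
for X,y in((437,108),(514,48),(590,-12),(485,72),(560,12),(637,-48)):
  p=T(X,115,.015); print(y,p, p[1]-y/1000)
c=[T(403,42,.04),T(751,33,.04),T(762,188,.04),T(403,196,.04)]
for p in c: print(p)
print(np.mean(c,0))
d=c[1]-c[0];print(np.degrees(np.arctan2(d[1],d[0])),np.linalg.norm(d));d=c[2]-c[3];print(np.degrees(np.arctan2(d[1],d[0])),np.linalg.norm(d))
# lands slope: land1 left edge top/bot
for A,B in(((437,48),(437,190)),((485,45),(487,188)),((511,45),(516,188)),((558,45),(560,185)),((587,45),(592,185)),((637,45),(640,185))):
  d=T(*A,.015)-T(*B,.015);print(np.degrees(np.arctan2(d[1],d[0])),end=' ')
E
```

```text
foot
[0.41085087 0.16937984 0.008     ] [0.43400757 0.09908783 0.008     ] 0.07400810494179826
17.504736407765932 0.21270700707976742
18.495421862370584 0.27921135007316134
rail [0.41626766 0.14565753 0.033     ] [0.42536126 0.12009863 0.033     ] 0.027128419103967225
16.126855508386868 0.13383989065051136
18.75422732232271 0.134407956200005
carton fronts top edge [array([0.54648831, 0.18402798, 0.045     ]), array([0.5550315 , 0.16365093, 0.05      ])]
tray
108 [ 0.4787381  -0.09712692  0.015     ] -0.20512692496260668
48 [ 0.47810098 -0.15716183  0.015     ] -0.20516182810813138
-12 [ 0.47747185 -0.21644363  0.015     ] -0.20444363185931863
72 [ 0.47834097 -0.1345481   0.015     ] -0.2065480998672945
12 [ 0.47772023 -0.19303976  0.015     ] -0.2050397648583756
-48 [ 0.47708265 -0.25311797  0.015     ] -0.20511796700145302
[ 0.53315264 -0.06964256  0.04      ]
[ 0.53733755 -0.33709295  0.04      ]
[ 0.41845595 -0.34061135  0.04      ]
[ 0.41534937 -0.06745824  0.04      ]
[ 0.47607388 -0.20370127  0.04      ]
-89.10354229291912 0.2674831346535771
-89.34840160048999 0.2731707696925739
-1.187118839750898 -0.5676913074829952 0.5304491826947255 -0.8187249863579429 0.29428010484204237 -0.7023809555971731
```

{"op": "send_rows", "data": {
  "rows": [
    [0,0,6,0],
    [0,5,12,0],
    [0,10,12,0],
    [0,16,12,0],
    [0,22,12,0],
    [0,28,12,0],
    [0,34,12,0],
    [0,40,12,0]
  ]
}}

```text
t: 1.1
tcp_pos: [0.235, 0.9641, 0.3282]
tcp_rot: [0.186, 0.982, 0.007, 0.0]
force: [0.4, 2.8, 0.4]
gripper_width: 0.0951
gripper_force: 0.0
```

{"op": "send_rows", "data": {
  "rows": [
    [0,5,0,0],
    [0,10,0,0],
    [0,15,0,0],
    [0,20,0,0],
    [0,20,0,0],
    [0,20,0,0]
  ]
}}

```text
t: 1.85
tcp_pos: [0.2063, 1.0056, 0.2812]
tcp_rot: [0.186, 0.982, 0.031, 0.001]
force: [0.2, 0.3, 1.1]
gripper_width: 0.0951
gripper_force: 0.0
```

{"op": "send_rows", "data": {
  "rows": [
    [0,0,0,0],
    [0,0,0,0]
  ]
}}

```text
t: 2.1
tcp_pos: [0.2067, 1.0055, 0.2801]
tcp_rot: [0.186, 0.982, 0.031, 0.001]
force: [-0.1, -0.6, 0.3]
gripper_width: 0.0952
gripper_force: 0.0
```

{"op": "send_rows", "data": {
  "rows": [
    [0,-6,0,0],
    [0,-10,0,0],
    [0,-10,0,0],
    [0,-10,0,0]
  ]
}}

```text
t: 2.6
tcp_pos: [0.2061, 0.9013, 0.2766]
tcp_rot: [0.187, 0.982, 0.026, 0.0]
force: [-0.4, -0.2, 0.4]
gripper_width: 0.0946
gripper_force: 0.0
```

{"op": "send_rows", "data": {
  "rows": [
    [0,-5,4,0],
    [0,-10,8,0],
    [0,-15,12,0],
    [0,-20,16,0],
    [0,-25,21,0],
    [0,-30,26,0],
    [0,-35,31,0],
    [0,-40,36,0]
  ]
}}

```text
t: 3.6
tcp_pos: [0.2065, 0.5323, 0.6159]
tcp_rot: [0.186, 0.982, 0.032, 0.001]
force: [0.9, 0.5, 0.9]
gripper_width: 0.0952
gripper_force: 0.0
```

{"op": "send_rows", "data": {
  "rows": [
    [0,-2,6,0],
    [0,-4,12,0],
    [0,-6,18,0],
    [0,-8,24,0],
    [0,-8,30,0],
    [0,-8,36,0]
  ]
}}

```text
t: 4.35
tcp_pos: [0.1944, 0.4261, 0.8985]
tcp_rot: [0.186, 0.982, 0.03, -0.001]
force: [-25.9, -44.6, 6.4]
gripper_width: 0.0953
gripper_force: 0.0
```

```bash
python3 -c "
from h import *
o=ctrl.observe();print(o['q'],o['tcp_pos'],o['tcp_rot'])"
```

```text
[ 1.01349796  0.38025903  0.02445637  0.05237007  2.68110368 -0.1348699 ] [0.19437382 0.42609358 0.8985179 ] [ 1.86252095e-01  9.82045181e-01  2.99443246e-02 -8.70413813e-04]
```

{"op": "send_rows", "data": {
  "rows": [
    [1,3,-6,0],
    [2,6,-12,0],
    [4,10,-18,0],
    [6,15,-24,0],
    [8,20,-30,0],
    [10,25,-36,0],
    [12,29,-42,0],
    [13,33,-46,0]
  ]
}}

```text
t: 5.35
tcp_pos: [0.2986, 0.6869, 0.5252]
tcp_rot: [0.186, 0.982, 0.033, 0.0]
force: [0.1, -0.3, 0.2]
gripper_width: 0.0952
gripper_force: 0.0
```

{"op": "send_rows", "data": {
  "rows": [
    [4,10,0,0],
    [8,20,0,0],
    [40,92,0,0],
    [40,92,0,0],
    [40,92,0,0],
    [40,92,0,0],
    [40,92,0,0],
    [40,92,0,0]
  ]
}}

```text
t: 6.35
tcp_pos: [0.3897, 0.9027, 0.4143]
tcp_rot: [0.186, 0.981, 0.053, 0.005]
force: [0.3, -0.7, -0.1]
gripper_width: 0.0951
gripper_force: 0.0
```

```bash
python3 -c "
from h import *
o=ctrl.observe();print(o['q'],o['tcp_pos'],o['tcp_rot'])"
```

```text
[ 1.10260392  1.0477067   0.02511643  0.02217398  1.96366587 -0.08361897] [0.38971576 0.90269137 0.4142991 ] [0.18613985 0.9810673  0.05326343 0.004682  ]
```

{"op": "send_rows", "data": {
  "rows": [
    [40,92,0,0],
    [40,92,0,0]
  ]
}}

```text
t: 6.6
tcp_pos: [0.4026, 0.9327, 0.3718]
tcp_rot: [0.186, 0.98, 0.073, 0.009]
force: [0.5, 0.7, 0.7]
gripper_width: 0.0955
gripper_force: 0.0
```

{"op": "send_rows", "data": {
  "rows": [
    [40,92,0,0],
    [40,92,0,0]
  ]
}}

```text
t: 6.85
tcp_pos: [0.4142, 0.9597, 0.3322]
tcp_rot: [0.186, 0.978, 0.093, 0.013]
force: [-0.4, -0.5, -0.4]
gripper_width: 0.0951
gripper_force: 0.0
```

{"op": "send_rows", "data": {
  "rows": [
    [40,92,40,0],
    [40,92,40,0]
  ]
}}

```text
t: 7.1
tcp_pos: [0.4189, 0.971, 0.3381]
tcp_rot: [0.186, 0.976, 0.116, 0.018]
force: [-0.9, 0.7, 0.5]
gripper_width: 0.0955
gripper_force: 0.0
```

{"op": "send_rows", "data": {
  "rows": [
    [40,92,0,0],
    [40,92,0,0],
    [40,92,0,0],
    [40,92,0,0]
  ]
}}

```text
t: 7.6
tcp_pos: [0.4341, 1.0066, 0.2688]
tcp_rot: [0.185, 0.973, 0.137, 0.023]
force: [1.1, 0.4, -0.2]
gripper_width: 0.0952
gripper_force: 0.0
```

{"op": "send_rows", "data": {
  "rows": [
    [40,92,40,0],
    [40,92,40,0]
  ]
}}

```text
t: 7.85
tcp_pos: [0.4383, 1.0163, 0.2824]
tcp_rot: [0.185, 0.969, 0.16, 0.028]
force: [0.0, -0.5, -0.1]
gripper_width: 0.0953
gripper_force: 0.0
```

{"op": "send_rows", "data": {
  "rows": [
    [40,92,40,0],
    [40,92,40,0]
  ]
}}

```text
t: 8.1
tcp_pos: [0.4424, 1.026, 0.2941]
tcp_rot: [0.184, 0.965, 0.183, 0.034]
force: [-0.1, -0.4, 0.2]
gripper_width: 0.0951
gripper_force: 0.0
```

{"op": "send_rows", "data": {
  "rows": [
    [40,92,40,0],
    [40,92,40,0]
  ]
}}

```text
t: 8.35
tcp_pos: [0.4466, 1.036, 0.3032]
tcp_rot: [0.183, 0.961, 0.205, 0.038]
force: [0.0, 0.4, -0.9]
gripper_width: 0.0951
gripper_force: 0.0
```

{"op": "send_rows", "data": {
  "rows": [
    [40,92,40,0],
    [40,92,40,0]
  ]
}}

```text
t: 8.6
tcp_pos: [0.4509, 1.0459, 0.3126]
tcp_rot: [0.183, 0.956, 0.226, 0.043]
force: [0.1, -0.6, -1.1]
gripper_width: 0.0947
gripper_force: 0.0
```

{"op": "send_rows", "data": {
  "rows": [
    [-2,-5,2,10],
    [-4,-10,4,20],
    [-6,-15,6,30],
    [-8,-20,8,40],
    [-10,-25,10,50],
    [-12,-29,10,60],
    [-14,-33,10,70],
    [-15,-35,10,80]
  ]
}}

```text
t: 9.6
tcp_pos: [0.3005, 0.6939, 0.4149]
tcp_rot: [-0.475, 0.849, 0.201, -0.11]
force: [0.4, 0.0, -0.3]
gripper_width: 0.0955
gripper_force: 0.0
```

{"op": "send_rows", "data": {
  "rows": [
    [0,0,0,10],
    [0,0,0,20],
    [0,0,0,30],
    [0,0,0,40],
    [0,0,0,50],
    [0,0,0,55],
    [0,0,0,55]
  ]
}}

```text
t: 10.48
tcp_pos: [0.3005, 0.6966, 0.412]
tcp_rot: [0.812, -0.537, -0.127, 0.191]
force: [-0.1, -0.0, 0.1]
gripper_width: 0.0957
gripper_force: 0.0
```

```bash
cat >> h.py <<'E'
from scipy.spatial.transform import Rotation as Ro
def st():
    o=ctrl.observe();M=Ro.from_quat(o['tcp_rot']).as_matrix()
    h=lambda v:round(float(np.degrees(np.arctan2(v[1],v[0]))),2)
    z=M[:,2];y=M[:,1];x=M[:,0]
    print('t',round(o['t'],2),'q',np.round(o['q'],3),'tcp',np.round(o['tcp_pos'],4),'F',np.round(o['force'],1),'w',round(o['gripper_width'],4),round(float(o['gripper_force']),1))
    print('yhead',h(y),'zhead',h(z),'tilt',round(float(np.degrees(np.arccos(-z[2]))),2),'toward -x',round(float(np.degrees(np.arcsin(x[2]*-1)))*-1,2),'along y(z-comp)',round(float(np.degrees(np.arcsin(y[2]))),2),'xz',round(float(np.degrees(np.arcsin(x[2]))),2))
    return o
E
python3 -c "
from h import *
st()"
```

```text
t 10.47 q [ 0.996  0.574  0.814  0.298  2.126 -2.439] tcp [0.3005 0.6966 0.412 ] F [-0.1 -0.   0.1] w 0.0957 0.0
yhead -156.9 zhead -156.98 tilt 26.49 toward -x -0.03 along y(z-comp) 26.49 xz -0.03
```

{"op": "send_rows", "data": {
  "rows": [
    [2,5,0,0],
    [4,10,0,0],
    [40,92,0,0],
    [40,92,0,0],
    [40,92,0,0],
    [40,92,0,0]
  ]
}}

```text
t: 11.22
tcp_pos: [0.3459, 0.8401, 0.3458]
tcp_rot: [0.813, -0.54, -0.132, 0.172]
force: [0.6, -0.8, 0.5]
gripper_width: 0.0952
gripper_force: 0.0
```

{"op": "send_rows", "data": {
  "rows": [
    [40,92,0,0],
    [40,92,0,0]
  ]
}}

```text
t: 11.48
tcp_pos: [0.3487, 0.8642, 0.3091]
tcp_rot: [0.813, -0.544, -0.137, 0.155]
force: [-0.7, -0.9, -0.2]
gripper_width: 0.095
gripper_force: 0.0
```

{"op": "send_rows", "data": {
  "rows": [
    [40,92,0,0],
    [40,92,0,0]
  ]
}}

```text
t: 11.72
tcp_pos: [0.3511, 0.8866, 0.2742]
tcp_rot: [0.813, -0.548, -0.142, 0.138]
force: [0.0, 1.0, 0.0]
gripper_width: 0.0953
gripper_force: 0.0
```

{"op": "send_rows", "data": {
  "rows": [
    [40,92,0,0],
    [40,92,0,0]
  ]
}}

```text
t: 11.98
tcp_pos: [0.3536, 0.9076, 0.243]
tcp_rot: [0.812, -0.552, -0.147, 0.12]
force: [-0.1, -0.1, 1.0]
gripper_width: 0.0951
gripper_force: 0.0
```

{"op": "send_rows", "data": {
  "rows": [
    [40,92,0,0],
    [40,92,0,0]
  ]
}}

```text
t: 12.22
tcp_pos: [0.356, 0.9275, 0.215]
tcp_rot: [0.811, -0.556, -0.152, 0.1]
force: [-0.1, -0.3, 0.4]
gripper_width: 0.0954
gripper_force: 0.0
```

{"op": "send_rows", "data": {
  "rows": [
    [40,92,0,0],
    [40,92,0,0]
  ]
}}

```text
t: 12.48
tcp_pos: [0.3586, 0.9465, 0.1898]
tcp_rot: [0.81, -0.56, -0.157, 0.08]
force: [-0.5, -1.2, 0.3]
gripper_width: 0.0951
gripper_force: 0.0
```

```bash
python3 -c "
from h import *
st()"
```

```text
t 12.47 q [ 1.062  1.289  0.025  0.354  1.94  -2.331] tcp [0.3586 0.9465 0.1898] F [-0.5 -1.2  0.3] w 0.0951 0.0
yhead -157.72 zhead 172.23 tilt 20.31 toward -x -9.53 along y(z-comp) 17.76 xz -9.53
```

{"op": "send_rows", "data": {
  "rows": [
    [40,92,60,0],
    [40,92,60,0]
  ]
}}

```text
t: 12.72
tcp_pos: [0.3556, 0.9513, 0.2286]
tcp_rot: [0.808, -0.563, -0.163, 0.058]
force: [0.3, 0.2, 0.8]
gripper_width: 0.0949
gripper_force: 0.0
```

{"op": "send_rows", "data": {
  "rows": [
    [40,92,60,0],
    [40,92,60,0]
  ]
}}

```text
t: 12.98
tcp_pos: [0.353, 0.9563, 0.2618]
tcp_rot: [0.806, -0.566, -0.169, 0.037]
force: [-0.4, 0.1, 0.2]
gripper_width: 0.0951
gripper_force: 0.0
```

{"op": "send_rows", "data": {
  "rows": [
    [40,92,60,0],
    [40,92,60,0]
  ]
}}

```text
t: 13.22
tcp_pos: [0.3508, 0.9615, 0.2892]
tcp_rot: [0.803, -0.569, -0.175, 0.017]
force: [-0.3, -0.9, 0.2]
gripper_width: 0.0953
gripper_force: 0.0
```

{"op": "send_rows", "data": {
  "rows": [
    [40,92,60,0],
    [40,92,60,0]
  ]
}}

```text
t: 13.48
tcp_pos: [0.349, 0.9668, 0.315]
tcp_rot: [0.8, -0.572, -0.181, -0.003]
force: [0.1, -1.3, -0.1]
gripper_width: 0.0952
gripper_force: 0.0
```

{"op": "send_rows", "data": {
  "rows": [
    [40,92,60,0],
    [40,92,60,0]
  ]
}}

```text
t: 13.72
tcp_pos: [0.3476, 0.9725, 0.3389]
tcp_rot: [0.797, -0.574, -0.187, -0.025]
force: [0.5, -0.2, -0.9]
gripper_width: 0.0951
gripper_force: 0.0
```

{"op": "send_rows", "data": {
  "rows": [
    [40,92,60,0],
    [40,92,60,0]
  ]
}}

```text
t: 13.98
tcp_pos: [0.3467, 0.9786, 0.3608]
tcp_rot: [0.793, -0.576, -0.194, -0.046]
force: [0.4, 0.8, 0.6]
gripper_width: 0.0949
gripper_force: 0.0
```

{"op": "send_rows", "data": {
  "rows": [
    [40,92,60,0],
    [40,92,60,0]
  ]
}}

```text
t: 14.22
tcp_pos: [0.3462, 0.9851, 0.3806]
tcp_rot: [0.789, -0.577, -0.2, -0.067]
force: [0.6, -0.3, -0.3]
gripper_width: 0.0951
gripper_force: 0.0
```

```bash
python3 -c "
from h import *
st()"
```

```text
t 14.22 q [ 1.077  1.108  0.026  0.389  1.793 -2.243] tcp [0.3462 0.9851 0.3806] F [ 0.6 -0.3 -0.3] w 0.0951 0.0
yhead -160.92 zhead 125.36 tilt 24.37 toward -x -23.14 along y(z-comp) 7.24 xz -23.14
```

{"op": "send_rows", "data": {
  "rows": [
    [-2,-4,0,10],
    [-3,-7,0,20],
    [-3,-7,0,27],
    [0,0,0,27]
  ]
}}

```text
t: 14.72
tcp_pos: [0.3272, 0.9431, 0.3714]
tcp_rot: [0.9, -0.379, -0.211, -0.027]
force: [1.0, 2.2, 1.0]
gripper_width: 0.0954
gripper_force: 0.0
```

{"op": "send_rows", "data": {
  "rows": [
    [10,20,10,0],
    [40,92,30,0],
    [40,92,30,0],
    [40,92,30,0]
  ]
}}

```text
t: 15.22
tcp_pos: [0.3286, 0.9643, 0.3635]
tcp_rot: [0.898, -0.382, -0.213, -0.052]
force: [-0.6, 0.1, -0.1]
gripper_width: 0.0953
gripper_force: 0.0
```

{"op": "send_rows", "data": {
  "rows": [
    [40,92,50,0],
    [40,92,50,0]
  ]
}}

```text
t: 15.48
tcp_pos: [0.3291, 0.9744, 0.3733]
tcp_rot: [0.894, -0.386, -0.216, -0.073]
force: [0.6, 0.4, 1.3]
gripper_width: 0.0949
gripper_force: 0.0
```

```bash
python3 -c "
from h import *
st()"
```

```text
t 15.47 q [ 1.069  1.119  0.026  0.466  1.852 -2.663] tcp [0.3291 0.9744 0.3733] F [0.6 0.4 1.3] w 0.0949 0.0
yhead -136.27 zhead 138.0 tilt 26.32 toward -x -26.22 along y(z-comp) 2.11 xz -26.22
```

{"op": "send_rows", "data": {
  "rows": [
    [40,92,50,0],
    [40,92,50,0]
  ]
}}

```text
t: 15.72
tcp_pos: [0.3297, 0.9846, 0.3843]
tcp_rot: [0.89, -0.39, -0.218, -0.095]
force: [0.6, -0.3, -0.4]
gripper_width: 0.0954
gripper_force: 0.0
```

{"op": "send_rows", "data": {
  "rows": [
    [-2,-6,1,-10],
    [-4,-12,2,-20],
    [-6,-18,3,-30],
    [-8,-24,4,-40],
    [-8,-30,4,-50],
    [-8,-36,4,-60],
    [-6,-42,4,-70],
    [-4,-48,4,-80]
  ]
}}

```text
t: 16.73
tcp_pos: [0.2744, 0.5886, 0.4228]
tcp_rot: [-0.481, 0.844, 0.12, 0.206]
force: [1.0, 0.1, 0.6]
gripper_width: 0.0955
gripper_force: 0.0
```

```bash
python3 - <<'E'
from h import *
import pickle
st()
a,b=pickle.load(open("i0.pkl","rb"))
h=np.radians(18);O=np.array([.538,.1715,0]);M=np.array([[np.cos(h),-np.sin(h),0],[np.sin(h),np.cos(h),0],[0,0,1]])
for n,im in(("scene",a),("top",b)):
    w=(cloud(im)-O)@M
    for z0,z1 in((.034,.042),(.042,.05),(.05,.056),(.065,.085),(.095,.115),(.125,.145),(.155,.175)):
        m=(np.abs(w[...,1])<.013)&(w[...,2]>z0)&(w[...,2]<z1)&(w[...,0]>-.02)&(w[...,0]<.09)
        x=np.sort(w[...,0][m]); print(n,z0,len(x),np.round(np.percentile(x,[5,25,50,75,95]),4) if len(x)>4 else x)
    m=(w[...,0]>-.12)&(w[...,0]<-.01)&(w[...,2]>.022)&(w[...,2]<.045)&(abs(w[...,1])<.03)
    print("rail y",np.percentile(w[...,1][m],[3,50,97]), "z",np.median(w[...,2][m]), m.sum())
    m=(w[...,0]>0.02)&(w[...,0]<.1)&(w[...,2]>.06)&(w[...,2]<.2)&(abs(w[...,1])<.04)
    if m.sum():print("stack y",np.percentile(w[...,1][m],[3,50,97]))
E
```

```text
t 16.73 q [ 1.054 -0.228  1.701 -0.004  1.187 -1.553] tcp [0.2744 0.5886 0.4228] F [1.  0.1 0.6] w 0.0955 0.0
yhead 149.46 zhead 59.9 tilt 27.59 toward -x -27.59 along y(z-comp) 0.23 xz -27.59
scene 0.034 16 [0.0132 0.0144 0.0173 0.0331 0.0529]
scene 0.042 14 [0.0131 0.0149 0.0161 0.0179 0.059 ]
scene 0.05 13 [0.0128 0.0139 0.0152 0.017  0.0306]
scene 0.065 41 [0.0085 0.0141 0.0244 0.0281 0.0618]
scene 0.095 49 [0.0191 0.0245 0.0368 0.0461 0.0728]
scene 0.125 44 [0.0293 0.0352 0.0447 0.0494 0.0734]
scene 0.155 58 [0.0418 0.0446 0.0579 0.0624 0.0882]
rail y [-0.01147388  0.00139315  0.01356746] z 0.029881970192776275 155
stack y [-0.01275975  0.01353805  0.02096962]
top 0.034 3 [0.00944421 0.0114485  0.01196655]
top 0.042 0 []
top 0.05 3 [0.01137992 0.0115418  0.02001726]
top 0.065 20 [0.0062 0.0089 0.0109 0.0211 0.0224]
top 0.095 23 [0.0153 0.0184 0.0203 0.0235 0.0345]
top 0.125 23 [0.0268 0.029  0.0324 0.0345 0.044 ]
top 0.155 30 [0.0379 0.0405 0.0434 0.0544 0.0673]
rail y [-0.01211784 -0.00084973  0.0104006 ] z 0.02896303265672051 261
stack y [-0.02061023 -0.00409325  0.01675591]
```

{"op": "send_rows", "data": {
  "rows": [
    [2,-6,-3,-6],
    [4,-12,-6,-12],
    [6,-18,-9,-18],
    [9,-24,-13,-24],
    [11,-30,-17,-30],
    [13,-36,-21,-36],
    [15,-40,-25,-42],
    [16.9,-44.8,-29,-42]
  ],
  "jaw": 5.2
}}

```text
t: 17.73
tcp_pos: [0.4258, 0.1879, 0.1693]
tcp_rot: [-0.15, 0.959, 0.039, 0.236]
force: [0.7, 0.9, -0.7]
gripper_width: 0.0517
gripper_force: 0.0
```

```bash
python3 - <<'E'
from h import *
o=st()
h=np.radians(18);O=np.array([.538,.1715]);X=np.array([np.cos(h),np.sin(h)])
for x in(-.06,.023): print(x,(O+x*X-o['tcp_pos'][:2])*100)
E
```

```text
t 17.73 q [ 0.293 -0.631  2.396  0.015  0.894 -1.595] tcp [0.4258 0.1879 0.1693] F [ 0.7  0.9 -0.7] w 0.0517 0.0
yhead 107.82 zhead 18.24 tilt 27.62 toward -x -27.62 along y(z-comp) 0.22 xz -27.62
-0.06 [ 5.51095037 -3.49472973]
0.023 [13.40471945 -0.92988867]
```

{"op": "send_rows", "data": {
  "rows": [
    [2,-2,-3,0],
    [5.5,-3.5,-8,0],
    [5.5,-3.5,-13,0],
    [5.5,-3.5,-13,0],
    [5.5,-3.5,-13,0]
  ]
}}

```text
t: 18.35
tcp_pos: [0.4817, 0.1541, 0.0415]
tcp_rot: [-0.15, 0.959, 0.039, 0.236]
force: [1.1, 0.4, 0.8]
gripper_width: 0.0519
gripper_force: 0.0
```

```bash
python3 - <<'E'
from h import *
o=st()
h=np.radians(18);O=np.array([.538,.1715]);X=np.array([np.cos(h),np.sin(h)])
for x in(-.06,.023): print(x,(O+x*X-o['tcp_pos'][:2])*100)
a=ctrl.get_image("scene");b=ctrl.get_image("top")
A=cv2.resize(a["color"][140:265,140:265],None,fx=3.2,fy=3.2,interpolation=cv2.INTER_CUBIC);B=cv2.resize(b["color"][130:230,155:255],None,fx=4,fy=4,interpolation=cv2.INTER_CUBIC)
c=np.hstack([A,B]);c=np.clip(c*1.3,0,255).astype(np.uint8);cv2.imwrite("pics/h1.png",c)
E
```

```text
t 18.35 q [ 0.162 -0.305  2.421  0.137  0.552 -1.818] tcp [0.4817 0.1541 0.0415] F [1.1 0.4 0.8] w 0.0519 0.0
yhead 107.79 zhead 18.16 tilt 27.63 toward -x -27.63 along y(z-comp) 0.2 xz -27.63
-0.06 [-0.07164729 -0.11141724]
0.023 [7.82212179 2.45342381]
```

View pics/h1.png

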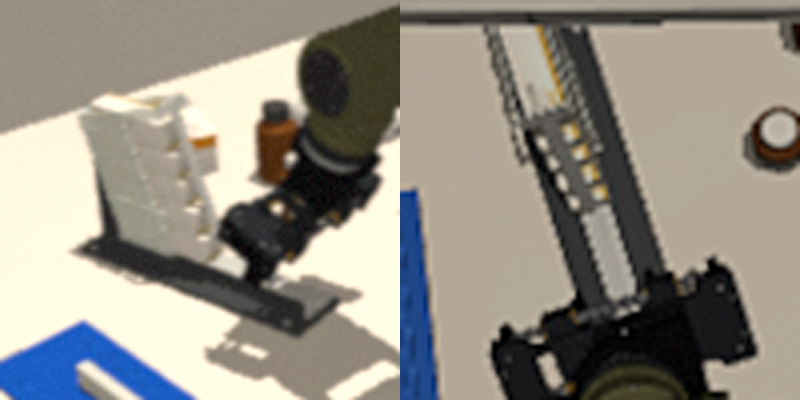

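{"op": "send_rows", "data": {
  "rows": [
    [3,0.95,-0.3,0],
    [5.5,1.7,-0.3,0],
    [7.0,2.2,-0.3,0],
    [7.8,2.45,-0.3,0],
    [7.8,2.45,-0.3,0],
    [7.8,2.45,-0.3,0]
  ]
}}

```text
t: 19.2
tcp_pos: [0.5581, 0.1781, 0.0367]
tcp_rot: [-0.15, 0.96, 0.038, 0.234]
force: [-0.4, -0.1, 0.5]
gripper_width: 0.052
gripper_force: 0.0
```

```bash
python3 - <<'E'
from h import *
o=st()
h=np.radians(18);O=np.array([.538,.1715]);X=np.array([np.cos(h),np.sin(h)])
for x in(-.06,.023): print(x,(O+x*X-o['tcp_pos'][:2])*100)
a=ctrl.get_image("scene")
cv2.imwrite("pics/h2.png",np.clip(1.3*cv2.resize(a["color"][155:240,150:235],None,fx=6,fy=6,interpolation=cv2.INTER_CUBIC),0,255))
E
```

```text
t 19.2 q [ 0.187 -0.081  2.246  0.124  0.504 -1.787] tcp [0.5581 0.1781 0.0367] F [-0.4 -0.1  0.5] w 0.052 0.0
yhead 107.79 zhead 18.19 tilt 27.47 toward -x -27.47 along y(z-comp) 0.21 xz -27.47
-0.06 [-7.71501793 -2.51888438]
0.023 [0.17875116 0.04595668][ WARN:0@0.782] global loadsave.cpp:1063 imwrite_ Unsupported depth image for selected encoder is fallbacked to CV_8U.
```

View pics/h2.png

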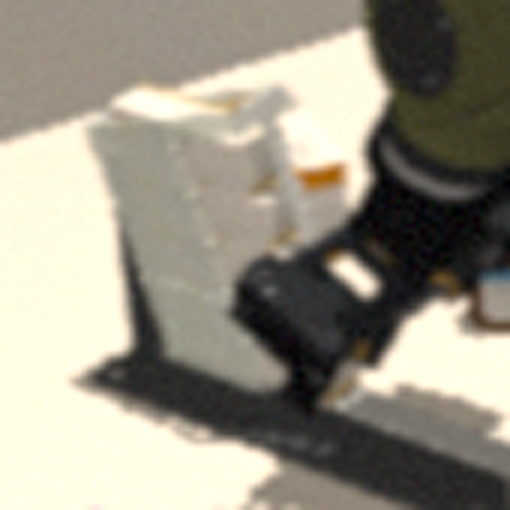

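{"op": "send_rows", "data": {
  "rows": [
    [0,0,0,0],
    [0,0,0,0],
    [0,0,0,0],
    [0,0,0,0],
    [0,0,0,0]
  ],
  "jaw": 2.6,
  "newtons": 12
}}

```text
t: 19.88
tcp_pos: [0.5584, 0.1781, 0.0363]
tcp_rot: [-0.15, 0.96, 0.038, 0.234]
force: [-0.6, 0.5, 1.2]
gripper_width: 0.03
gripper_force: 12.0
```

{"op": "send_rows", "data": {
  "rows": [
    [-1.5,-0.49,0,0],
    [-3.5,-1.14,0,0],
    [-5.5,-1.79,0,0],
    [-7.5,-2.44,0,0],
    [-9.5,-3.09,0,0],
    [-11,-3.57,0,0],
    [-11.9,-3.86,0,0],
    [-11.9,-3.86,0,0]
  ]
}}

```text
t: 20.88
tcp_pos: [0.4393, 0.1395, 0.0365]
tcp_rot: [-0.15, 0.96, 0.038, 0.234]
force: [-0.8, -0.4, -0.0]
gripper_width: 0.0302
gripper_force: 12.0
```

```bash
python3 - <<'E'
from h import *
o=st()
a=ctrl.get_image("scene");b=ctrl.get_image("top")
A=cv2.resize(a["color"][140:265,140:265],None,fx=3.2,fy=3.2,interpolation=cv2.INTER_CUBIC);B=cv2.resize(b["color"][130:230,155:255],None,fx=4,fy=4,interpolation=cv2.INTER_CUBIC)
c=np.hstack([A,B]);c=np.clip(c*1.3,0,255).astype(np.uint8);cv2.imwrite("pics/h3.png",c)
E
```

```text
t 20.88 q [ 0.138 -0.439  2.521  0.148  0.591 -1.845] tcp [0.4393 0.1395 0.0365] F [-0.8 -0.4 -0. ] w 0.0302 12.0
yhead 107.76 zhead 18.17 tilt 27.48 toward -x -27.48 along y(z-comp) 0.21 xz -27.48
```

View pics/h3.png

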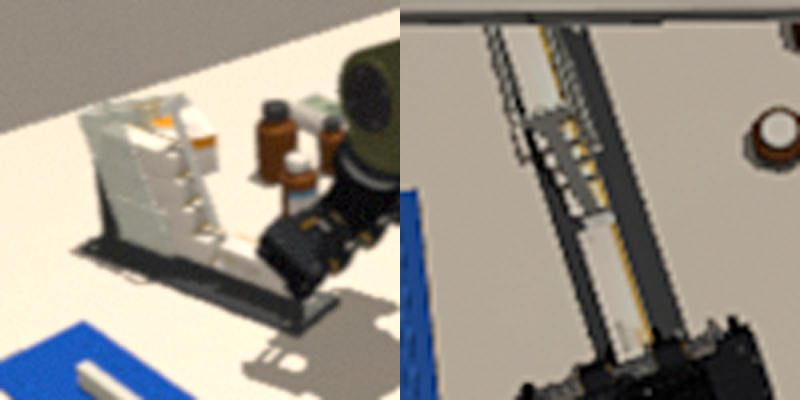

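{"op": "send_rows", "data": {
  "rows": [
    [0,0,0,0],
    [0,0,0,0],
    [0,0,0,0],
    [1.5,0.49,1.15,0],
    [3,0.97,1.15,0],
    [4.37,1.42,1.15,0],
    [4.37,1.42,1.15,0]
  ],
  "jaw": 4.4
}}

```text
t: 21.85
tcp_pos: [0.4838, 0.1539, 0.048]
tcp_rot: [-0.15, 0.96, 0.038, 0.234]
force: [-0.6, -0.5, 0.9]
gripper_width: 0.0438
gripper_force: 0.0
```

{"op": "send_rows", "data": {
  "rows": [
    [0,0,0,0],
    [0,0,0,0],
    [0,0,0,0],
    [0,0,0,0],
    [0,0,0,0]
  ],
  "jaw": 2.6,
  "newtons": 20
}}

```text
t: 22.48
tcp_pos: [0.4831, 0.1537, 0.0478]
tcp_rot: [-0.15, 0.96, 0.038, 0.234]
force: [-0.2, -0.5, 0.3]
gripper_width: 0.0303
gripper_force: 20.0
```

```bash
python3 - <<'E'
from h import *
o=st()
h=np.radians(18);O=np.array([.538,.1715,0]);M=np.array([[np.cos(h),-np.sin(h),0],[np.sin(h),np.cos(h),0],[0,0,1]])
b=ctrl.get_image("top");a=ctrl.get_image("scene")
print("tcp",(o['tcp_pos']-O)@M)
for im in(a,b):
  w=(cloud(im)-O)@M
  m=(np.abs(w[...,1])<.012)&(w[...,2]>.05)&(w[...,2]<.065)&(w[...,0]>-.14)&(w[...,0]<.005)
  print("rear end", np.percentile(w[...,0][m],[2,50,90,97,99]) if m.sum() else 0, m.sum())
E
```

```text
t 22.48 q [ 0.16  -0.313  2.414  0.134  0.571 -1.815] tcp [0.4831 0.1537 0.0478] F [-0.2 -0.5  0.3] w 0.0303 20.0
yhead 107.77 zhead 18.18 tilt 27.45 toward -x -27.45 along y(z-comp) 0.21 xz -27.45
tcp [-5.77354444e-02  4.26421116e-05  4.78233407e-02]
rear end [-0.11103574 -0.09469637 -0.07496789 -0.00894485 -0.00573347] 61
rear end [-0.07524083 -0.03683599 -0.01296843 -0.00917672 -0.00835593] 149
```

{"op": "send_rows", "data": {
  "rows": [
    [0,0,4,0],
    [0,0,9,0],
    [0,-4,11,-3],
    [0,-9,11,-7],
    [0,-14,11,-11],
    [0,-19,11,-15],
    [0,-24,11,-18],
    [0,-24,11,-18]
  ]
}}

```text
t: 23.58
tcp_pos: [0.483, -0.089, 0.158]
tcp_rot: [0.005, 0.971, 0.001, 0.237]
force: [-0.6, 0.2, -0.5]
gripper_width: 0.03
gripper_force: 20.0
```

```bash
python3 - <<'E'
from h import *
import pickle
o=st()
a,b=pickle.load(open("i0.pkl","rb"))
c=np.clip(1.5*cv2.resize(b["color"][174:232,274:374].astype(np.float32),None,fx=8,fy=8,interpolation=cv2.INTER_CUBIC),0,255).astype(np.uint8)
for u in range(280,374,10): cv2.putText(c,str(u),((u-274)*8,10),0,.35,(0,0,255)); c[12:18,(u-274)*8+4]=(0,0,255)
cv2.imwrite("pics/tr.png",c)
E
```

```text
t 23.57 q [-0.399 -0.525  2.353  0.233  0.879 -2.069] tcp [ 0.483 -0.089  0.158] F [-0.6  0.2 -0.5] w 0.03 20.0
yhead 89.47 zhead -0.15 tilt 27.46 toward -x -27.46 along y(z-comp) 0.2 xz -27.46
```

View pics/tr.png

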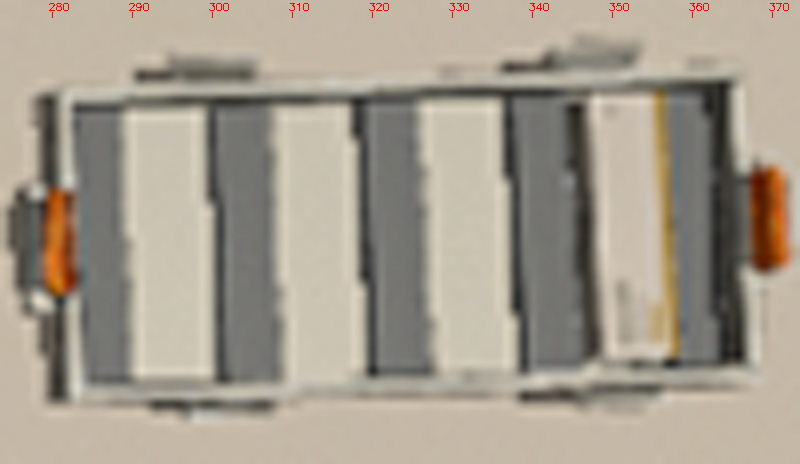

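```bash
python3 - <<'E'
from h import *
import pickle
a,b=pickle.load(open("i0.pkl","rb"))
T=lambda X,Y,z:R(b,274+X/8-.44,174+Y/8-.44,z)
c=[T(60,92,.04),T(737,68,.04),T(760,378,.04),T(72,400,.04)]
L=lambda d:(np.degrees(np.arctan2(d[1],d[0])),np.linalg.norm(d))
for i in range(4): print(c[i],L(c[(i+1)%4]-c[i]))
print("mid",np.mean(c,0))
for n,A,B in(("p1L",(121,108),(133,378)),("p1R",(210,102),(218,380)),("p2L",(270,102),(281,380)),("p2R",(357,100),(370,378)),("p3L",(420,100),(434,375)),("p3R",(508,98),(521,370)),):
  p,q=T(*A,.015),T(*B,.015);print(n,(p+q)/2,L(p-q)[0])
# existing carton top z=.035
k=[T(588,95,.035),T(668,93,.035),T(680,357,.035),T(600,362,.035)]
for i in range(4): print(L(k[(i+1)%4]-k[i]))
print(np.mean(k,0))
E
```

```text
[ 0.53562991 -0.07029154  0.04      ] (np.float64(-88.54993258026059), np.float64(0.26689963061422256))
[ 0.54238401 -0.3371057   0.04      ] (np.float64(-178.12240299271286), np.float64(0.12199514275947765))
[ 0.42045436 -0.3411028   0.04      ] (np.float64(91.20468277758435), np.float64(0.2684459111271733))
[ 0.41481052 -0.07271622  0.04      ] (np.float64(1.1496926316695206), np.float64(0.12084371859875581))
mid [ 0.4783197  -0.20530406  0.04      ]
p1L [ 0.47805185 -0.09797798  0.015     ] 1.3480357790846167
p1R [ 0.47849854 -0.13275931  0.015     ] 0.2896207814260986
p2L [ 0.47823764 -0.1573345   0.015     ] 0.7905974177029832
p2R [ 0.47866561 -0.1925319   0.015     ] 1.036078908885094
p3L [ 0.47899185 -0.21793976  0.015     ] 1.1535108411703985
p3R [ 0.48001819 -0.25298404  0.015     ] 0.8108661333060067
(np.float64(-89.15459070845952), np.float64(0.03166803318644646))
(np.float64(-179.6235024004761), np.float64(0.10421966421761693))
(np.float64(92.94476709771095), np.float64(0.031475004907197346))
(np.float64(0.49807153407155746), np.float64(0.10537111854553988))
[ 0.48075226 -0.29550593  0.035     ]
```

{"op": "send_rows", "data": {
  "rows": [
    [-0.7,-2.6,0,1.7],
    [-0.7,-2.6,-3,1.7],
    [-0.7,-2.6,-8,1.7],
    [-0.7,-2.6,-9.5,1.7],
    [-0.7,-2.6,-9.5,1.7],
    [-0.7,-2.6,-9.5,1.7]
  ]
}}

```text
t: 24.32
tcp_pos: [0.4777, -0.1126, 0.0651]
tcp_rot: [-0.013, 0.971, 0.004, 0.239]
force: [-0.1, -0.3, -0.5]
gripper_width: 0.0294
gripper_force: 20.0
```

```bash
python3 - <<'E'
from h import *
o=st()
b=ctrl.get_image("top")
c=np.clip(1.5*cv2.resize(b["color"][150:250,255:375].astype(np.float32),None,fx=6,fy=6,interpolation=cv2.INTER_CUBIC),0,255).astype(np.uint8)
cv2.imwrite("pics/p1.png",c)
E
```

```text
t 24.32 q [-0.477 -0.379  2.427  0.359  0.696 -2.305] tcp [ 0.4777 -0.1126  0.0651] F [-0.1 -0.3 -0.5] w 0.0294 20.0
yhead 91.51 zhead 1.75 tilt 27.63 toward -x -27.63 along y(z-comp) 0.13 xz -27.63
```

View pics/p1.png

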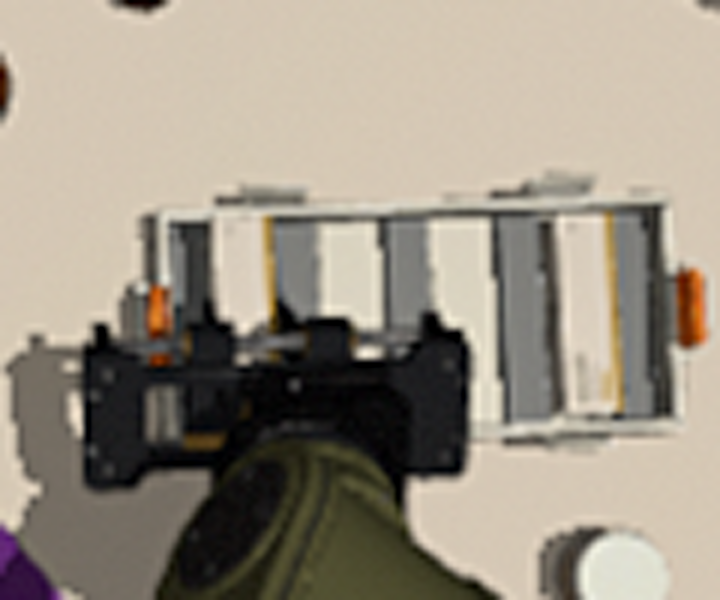

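{"op": "send_rows", "data": {
  "rows": [
    [-0.1,-0.2,-1,0],
    [-0.1,-0.27,-2,0],
    [-0.1,-0.27,-3,0],
    [-0.1,-0.27,-4.0,0],
    [-0.1,-0.27,-4.2,0],
    [-0.1,-0.27,-4.2,0]
  ]
}}

```text
t: 25.12
tcp_pos: [0.4761, -0.1155, 0.0214]
tcp_rot: [-0.012, 0.971, 0.004, 0.238]
force: [0.5, -0.7, 2.1]
gripper_width: 0.03
gripper_force: 20.0
```

{"op": "send_rows", "data": {
  "rows": [
    [0,0,0,0],
    [0,0,0,0],
    [0,0,0.3,0],
    [0,0,3,0],
    [0,0,8,0],
    [0,4,12,2],
    [0,9,12,6],
    [0,14,12,9]
  ],
  "jaw": 4.4
}}

```text
t: 26.12
tcp_pos: [0.4752, 0.026, 0.1419]
tcp_rot: [-0.089, 0.967, 0.023, 0.237]
force: [0.1, 0.2, 0.0]
gripper_width: 0.0442
gripper_force: 0.0
```

```bash
python3 - <<'E'
from h import *
o=st()
b=ctrl.get_image("top")
c=np.clip(1.5*cv2.resize(b["color"][174:232,274:374].astype(np.float32),None,fx=7,fy=7,interpolation=cv2.INTER_CUBIC),0,255).astype(np.uint8)
cv2.imwrite("pics/p2.png",c)
print((np.array([.4817,.1541,.0415])-o['tcp_pos'])*100)
E
```

```text
t 26.12 q [-0.155 -0.562  2.404  0.209  0.854 -2.011] tcp [0.4752 0.026  0.1419] F [0.1 0.2 0. ] w 0.0442 0.0
yhead 100.5 zhead 10.84 tilt 27.56 toward -x -27.56 along y(z-comp) 0.17 xz -27.56
[  0.64871542  12.80914293 -10.042319  ]
```

View pics/p2.png

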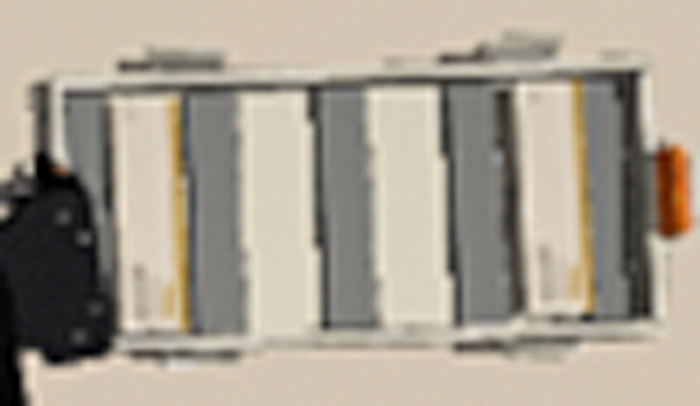

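{"op": "send_rows", "data": {
  "rows": [
    [0.2,5,0,3],
    [0.4,10,0,6],
    [0.6,12.8,-1,7.3],
    [0.6,12.8,-5,7.3],
    [0.6,12.8,-9,7.3],
    [0.6,12.8,-10,7.3],
    [0.6,12.8,-10,7.3]
  ],
  "jaw": 5.2
}}

```text
t: 27.05
tcp_pos: [0.481, 0.1528, 0.0406]
tcp_rot: [-0.149, 0.96, 0.038, 0.234]
force: [0.1, 0.5, 1.2]
gripper_width: 0.0521
gripper_force: 0.0
```

```bash
cat >> h.py <<'E'
def face():
    h=np.radians(18);O=np.array([.538,.1715,0]);M=np.array([[np.cos(h),-np.sin(h),0],[np.sin(h),np.cos(h),0],[0,0,1]])
    a=ctrl.get_image("scene");w=(cloud(a)-O)@M
    for z0,z1 in((.034,.042),(.042,.05),(.05,.056),(.065,.085),(.095,.115),(.125,.145),(.155,.175)):
        m=(np.abs(w[...,1])<.013)&(w[...,2]>z0)&(w[...,2]<z1)&(w[...,0]>-.02)&(w[...,0]<.09)
        x=w[...,0][m]; print(z0,len(x),np.round(np.percentile(x,[5,25,50,75]),4) if len(x)>4 else x)
    return a
E
python3 - <<'E'
from h import *
o=st();face()
print((np.array([.5581,.1781,.0367])-o['tcp_pos'])*100)
E
```

```text
t 27.05 q [ 0.159 -0.304  2.421  0.138  0.556 -1.821] tcp [0.481  0.1528 0.0406] F [0.1 0.5 1.2] w 0.0521 0.0
yhead 107.76 zhead 18.18 tilt 27.39 toward -x -27.39 along y(z-comp) 0.22 xz -27.39
0.034 10 [0.0063 0.0075 0.0084 0.0101]
0.042 10 [0.0063 0.0087 0.0098 0.0113]
0.05 11 [0.0068 0.0073 0.0119 0.0306]
0.065 55 [0.011  0.0173 0.0299 0.0344]
0.095 41 [0.02   0.0235 0.0378 0.0415]
0.125 44 [0.0288 0.0341 0.0425 0.0479]
0.155 19 [0.0405 0.0416 0.0432 0.0449]
[ 7.70998638  2.52807944 -0.38837226]
```

{"op": "send_rows", "data": {
  "rows": [
    [3,0.98,-0.3,0],
    [5.5,1.8,-0.35,0],
    [6.6,2.16,-0.35,0],
    [7.15,2.34,-0.35,0],
    [7.15,2.34,-0.35,0],
    [7.15,2.34,-0.35,0]
  ]
}}

```text
t: 27.85
tcp_pos: [0.5519, 0.1763, 0.0371]
tcp_rot: [-0.15, 0.96, 0.038, 0.234]
force: [-0.4, -0.4, 0.1]
gripper_width: 0.0519
gripper_force: 0.0
```

{"op": "send_rows", "data": {
  "rows": [
    [0,0,0,0],
    [0,0,0,0],
    [0,0,0,0],
    [0,0,0,0],
    [0,0,0,0]
  ],
  "jaw": 2.6,
  "newtons": 12
}}

```text
t: 28.48
tcp_pos: [0.5526, 0.1764, 0.0373]
tcp_rot: [-0.15, 0.96, 0.038, 0.234]
force: [-0.5, 0.3, 0.4]
gripper_width: 0.0303
gripper_force: 12.0
```

{"op": "send_rows", "data": {
  "rows": [
    [-1.5,-0.49,0,0],
    [-3.5,-1.14,0,0],
    [-5.5,-1.79,0,0],
    [-7.5,-2.44,0,0],
    [-9.5,-3.09,0,0],
    [-10.8,-3.51,0,0],
    [-11.4,-3.7,0,0],
    [-11.4,-3.7,0,0]
  ]
}}

```text
t: 29.48
tcp_pos: [0.4387, 0.1394, 0.0375]
tcp_rot: [-0.15, 0.96, 0.038, 0.234]
force: [0.8, 0.5, -0.2]
gripper_width: 0.0296
gripper_force: 12.0
```

```bash
python3 - <<'E'
from h import *
o=st();a=face()
h=np.radians(18);O=np.array([.538,.1715,0]);M=np.array([[np.cos(h),-np.sin(h),0],[np.sin(h),np.cos(h),0],[0,0,1]])
b=ctrl.get_image("top");w=(cloud(b)-O)@M
print("tcp",(o['tcp_pos']-O)@M)
m=(np.abs(w[...,1])<.012)&(w[...,2]>.05)&(w[...,2]<.065)&(w[...,0]>-.14)&(w[...,0]<.005)
print("rear",np.percentile(w[...,0][m],[2,50,90,97,99]))
E
```

```text
t 29.48 q [ 0.138 -0.443  2.522  0.147  0.595 -1.844] tcp [0.4387 0.1394 0.0375] F [ 0.8  0.5 -0.2] w 0.0296 12.0
yhead 107.77 zhead 18.17 tilt 27.48 toward -x -27.48 along y(z-comp) 0.21 xz -27.48
0.034 8 [-0.0049  0.0097  0.0105  0.0158]
0.042 9 [0.0083 0.0095 0.0101 0.0105]
0.05 12 [-0.0091  0.0089  0.0103  0.017 ]
0.065 44 [0.0096 0.0135 0.0301 0.0314]
0.095 45 [0.0175 0.0236 0.0355 0.0387]
0.125 20 [0.0287 0.0313 0.0335 0.0364]
0.155 21 [0.0414 0.0427 0.044  0.0461]
tcp [-0.10438124  0.00015638  0.03747146]
rear [-0.11144331 -0.06160669 -0.01851446 -0.01117935 -0.00935626]
```

{"op": "send_rows", "data": {
  "rows": [
    [0,0,0,0],
    [0,0,0,0],
    [0,0,0,0],
    [1.5,0.49,1.05,0],
    [3,0.97,1.05,0],
    [4.28,1.39,1.05,0],
    [4.28,1.39,1.05,0]
  ],
  "jaw": 4.4
}}

```text
t: 30.45
tcp_pos: [0.482, 0.1535, 0.048]
tcp_rot: [-0.15, 0.96, 0.038, 0.234]
force: [0.3, -0.5, -0.2]
gripper_width: 0.0437
gripper_force: 0.0
```

{"op": "send_rows", "data": {
  "rows": [
    [0,0,0,0],
    [0,0,0,0],
    [0,0,0,0],
    [0,0,0,0],
    [0,0,0,0]
  ],
  "jaw": 2.6,
  "newtons": 20
}}

```text
t: 31.08
tcp_pos: [0.4814, 0.1533, 0.0478]
tcp_rot: [-0.15, 0.96, 0.038, 0.234]
force: [1.1, 1.2, 0.3]
gripper_width: 0.0297
gripper_force: 20.0
```

{"op": "send_rows", "data": {
  "rows": [
    [0,0,4,0],
    [0,0,9,0],
    [0,-5,11,-3],
    [0,-10,11,-7],
    [0,-15,11,-11],
    [0,-20,11,-15],
    [0,-26,11,-16.5],
    [0,-30,11,-16.5]
  ]
}}

```text
t: 32.08
tcp_pos: [0.4812, -0.149, 0.1582]
tcp_rot: [-0.01, 0.971, 0.004, 0.238]
force: [1.1, 1.1, -0.7]
gripper_width: 0.0299
gripper_force: 20.0
```

```bash
python3 - <<'E'
from h import *
o=st()
print((np.array([.4774,-.1753,.0225])-o['tcp_pos'])*100)
E
```

```text
t 32.08 q [-0.557 -0.465  2.316  0.329  0.908 -2.301] tcp [ 0.4812 -0.149   0.1582] F [ 1.1  1.1 -0.7] w 0.0299 20.0
yhead 91.18 zhead 1.51 tilt 27.5 toward -x -27.5 along y(z-comp) 0.17 xz -27.5
[ -0.37899091  -2.63480319 -13.56731481]
```

{"op": "send_rows", "data": {
  "rows": [
    [-0.38,-2.6,0,0],
    [-0.38,-2.6,-4,0],
    [-0.38,-2.6,-8,0],
    [-0.38,-2.6,-9.5,0],
    [-0.38,-2.6,-9.5,0]
  ]
}}

```text
t: 32.7
tcp_pos: [0.4772, -0.1723, 0.062]
tcp_rot: [-0.01, 0.972, 0.005, 0.236]
force: [0.4, 0.1, -0.8]
gripper_width: 0.0299
gripper_force: 20.0
```

```bash
python3 - <<'E'
from h import *
o=st()
print((np.array([.4774,-.1753,.0225])-o['tcp_pos'])*100)
E
```

```text
t 32.7 q [-0.615 -0.3    2.377  0.433  0.721 -2.484] tcp [ 0.4772 -0.1723  0.062 ] F [ 0.4  0.1 -0.8] w 0.0299 20.0
yhead 91.27 zhead 1.84 tilt 27.36 toward -x -27.36 along y(z-comp) 0.29 xz -27.36
[ 0.01872379 -0.30479178 -3.94510223]
```

{"op": "send_rows", "data": {
  "rows": [
    [0,-0.2,-1,0],
    [0,-0.28,-2,0],
    [0,-0.28,-3,0],
    [0,-0.28,-3.8,0],
    [0,-0.28,-4.0,0],
    [0,-0.28,-4.0,0]
  ]
}}

```text
t: 33.45
tcp_pos: [0.4778, -0.1755, 0.0228]
tcp_rot: [-0.01, 0.971, 0.004, 0.237]
force: [-0.5, -0.6, -1.0]
gripper_width: 0.0299
gripper_force: 20.0
```

{"op": "send_rows", "data": {
  "rows": [
    [0,0,0,0],
    [0,0,0,0],
    [0,0,0.3,0],
    [0,0,3,0],
    [0,0,8,0],
    [0,4,12,2],
    [0,9,12,6],
    [0,14,12,9]
  ],
  "jaw": 4.4
}}

```text
t: 34.45
tcp_pos: [0.478, -0.0347, 0.1444]
tcp_rot: [-0.087, 0.967, 0.023, 0.237]
force: [0.4, 0.4, -0.0]
gripper_width: 0.0439
gripper_force: 0.0
```

```bash
python3 - <<'E'
from h import *
o=st()
print((np.array([.481,.1528,.0406])-o['tcp_pos'])*100)
E
```

```text
t 34.45 q [-0.324 -0.539  2.386  0.295  0.888 -2.214] tcp [ 0.478  -0.0347  0.1444] F [ 0.4  0.4 -0. ] w 0.0439 0.0
yhead 100.3 zhead 10.56 tilt 27.59 toward -x -27.59 along y(z-comp) 0.14 xz -27.59
[  0.30001109  18.74505732 -10.38381258]
```

Carton 2 placed; go for the third.

{"op": "send_rows", "data": {
  "rows": [
    [0.1,6,0,3],
    [0.2,12,0,6],
    [0.3,18,0,7.6],
    [0.3,18.8,-3,7.6],
    [0.3,18.8,-7,7.6],
    [0.3,18.8,-10.3,7.6],
    [0.3,18.8,-10.3,7.6],
    [0.3,18.8,-10.3,7.6]
  ],
  "jaw": 5.2
}}

```text
t: 35.45
tcp_pos: [0.4817, 0.1526, 0.0414]
tcp_rot: [-0.15, 0.959, 0.039, 0.235]
force: [-0.5, 0.0, 0.9]
gripper_width: 0.0521
gripper_force: 0.0
```

```bash
python3 - <<'E'
from h import *
o=st();face()
print((np.array([.5526,.1765,.0372])-o['tcp_pos'])*100)
b=ctrl.get_image("top")
c=np.clip(1.5*cv2.resize(b["color"][130:232,155:375].astype(np.float32),None,fx=3.6,fy=3.6,interpolation=cv2.INTER_CUBIC),0,255).astype(np.uint8)
cv2.imwrite("pics/p3.png",c)
print(lidpose(b))
E
```

```text
t 35.45 q [ 0.157 -0.305  2.421  0.142  0.554 -1.827] tcp [0.4817 0.1526 0.0414] F [-0.5  0.   0.9] w 0.0521 0.0
yhead 107.86 zhead 18.24 tilt 27.58 toward -x -27.58 along y(z-comp) 0.2 xz -27.58
0.034 12 [0.0089 0.0096 0.011  0.0167]
0.042 11 [0.0085 0.0094 0.0109 0.0121]
0.05 8 [0.0085 0.0089 0.0102 0.0114]
0.065 47 [0.0103 0.0137 0.0295 0.0316]
0.095 42 [0.0186 0.0224 0.0345 0.0376]
0.125 19 [0.0287 0.0304 0.0327 0.0357]
0.155 20 [0.0406 0.0419 0.0445 0.0466]
[ 7.08777855  2.38870449 -0.42229055]
(array([[0.55729112, 0.44287455, 0.006     ],
       [0.56864524, 0.32360089, 0.006     ],
       [0.30561783, 0.29296492, 0.006     ],
       [0.29488155, 0.40975806, 0.006     ]]), 2899.5)
```

View pics/p3.png

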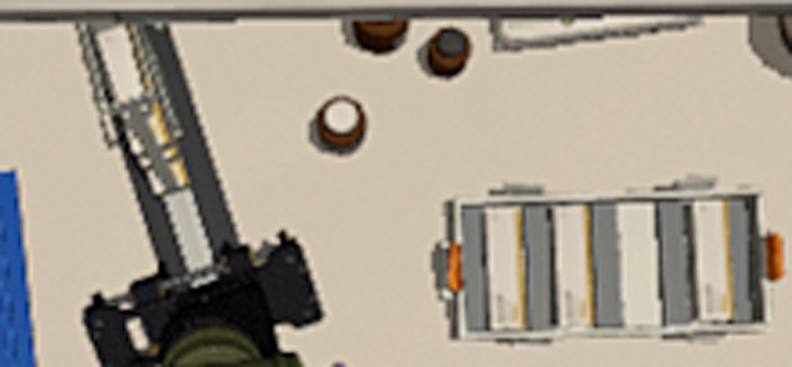

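{"op": "send_rows", "data": {
  "rows": [
    [3,0.98,-0.3,0],
    [5.5,1.83,-0.4,0],
    [6.6,2.22,-0.4,0],
    [7.22,2.43,-0.4,0],
    [7.22,2.43,-0.4,0],
    [7.22,2.43,-0.4,0]
  ]
}}

```text
t: 36.3
tcp_pos: [0.5522, 0.1766, 0.0356]
tcp_rot: [-0.15, 0.96, 0.039, 0.234]
force: [0.5, 0.6, -0.6]
gripper_width: 0.052
gripper_force: 0.0
```

{"op": "send_rows", "data": {
  "rows": [
    [0,0,0,0],
    [0,0,0,0],
    [0,0,0,0],
    [0,0,0,0],
    [0,0,0,0]
  ],
  "jaw": 2.6,
  "newtons": 12
}}

```text
t: 36.92
tcp_pos: [0.5529, 0.1768, 0.0358]
tcp_rot: [-0.15, 0.96, 0.039, 0.234]
force: [0.1, 0.1, 1.0]
gripper_width: 0.0295
gripper_force: 12.0
```

{"op": "send_rows", "data": {
  "rows": [
    [-1.5,-0.49,0,0],
    [-3.5,-1.14,0,0],
    [-5.5,-1.79,0,0],
    [-7.5,-2.44,0,0],
    [-9.5,-3.09,0,0],
    [-10.8,-3.51,0,0],
    [-11.5,-3.73,0,0],
    [-11.5,-3.73,0,0]
  ]
}}

```text
t: 37.92
tcp_pos: [0.4378, 0.1395, 0.036]
tcp_rot: [-0.15, 0.96, 0.039, 0.234]
force: [0.5, -0.2, -0.3]
gripper_width: 0.0302
gripper_force: 12.0
```

```bash
python3 - <<'E'
from h import *
o=st();a=face()
h=np.radians(18);O=np.array([.538,.1715,0]);M=np.array([[np.cos(h),-np.sin(h),0],[np.sin(h),np.cos(h),0],[0,0,1]])
b=ctrl.get_image("top");w=(cloud(b)-O)@M
print("tcp",(o['tcp_pos']-O)@M)
m=(np.abs(w[...,1])<.012)&(w[...,2]>.05)&(w[...,2]<.065)&(w[...,0]>-.14)&(w[...,0]<.005)
print("rear",np.percentile(w[...,0][m],[2,50,90,97,99]))
E
```

```text
t 37.92 q [ 0.138 -0.443  2.525  0.149  0.592 -1.847] tcp [0.4378 0.1395 0.036 ] F [ 0.5 -0.2 -0.3] w 0.0302 12.0
yhead 107.87 zhead 18.27 tilt 27.48 toward -x -27.48 along y(z-comp) 0.21 xz -27.48
0.034 8 [-0.0047  0.0083  0.0096  0.0104]
0.042 8 [-0.0075  0.0091  0.0103  0.0114]
0.05 12 [0.0077 0.0097 0.0115 0.0129]
0.065 42 [0.0075 0.0135 0.03   0.0316]
0.095 17 [0.0168 0.0198 0.0223 0.0244]
0.125 19 [0.0258 0.0313 0.0331 0.0347]
0.155 20 [0.0398 0.0417 0.0446 0.0463]
tcp [-0.10518695  0.00050292  0.03595022]
rear [-0.11159041 -0.06105291 -0.01836034 -0.01120252 -0.0092104 ]
```

{"op": "send_rows", "data": {
  "rows": [
    [0,0,0,0],
    [0,0,0,0],
    [0,0,0,0],
    [1.5,0.49,1.2,0],
    [3,0.97,1.2,0],
    [4.35,1.41,1.2,0],
    [4.35,1.41,1.2,0]
  ],
  "jaw": 4.4
}}

```text
t: 38.9
tcp_pos: [0.482, 0.1538, 0.048]
tcp_rot: [-0.151, 0.96, 0.039, 0.234]
force: [-0.2, -0.3, -0.6]
gripper_width: 0.0443
gripper_force: 0.0
```

{"op": "send_rows", "data": {
  "rows": [
    [0,0,0,0],
    [0,0,0,0],
    [0,0,0,0],
    [0,0,0,0],
    [0,0,0,0]
  ],
  "jaw": 2.6,
  "newtons": 20
}}

```text
t: 39.52
tcp_pos: [0.4813, 0.1536, 0.0478]
tcp_rot: [-0.15, 0.96, 0.039, 0.234]
force: [0.7, 0.7, 0.2]
gripper_width: 0.0298
gripper_force: 20.0
```

{"op": "send_rows", "data": {
  "rows": [
    [0,0,4,0],
    [0,0,9,0],
    [0,-5,11,-3],
    [0,-11,11,-7],
    [0,-17,11,-11],
    [0,-23,11,-15],
    [0,-29,11,-16.5],
    [0,-35,11,-16.5]
  ]
}}

```text
t: 40.52
tcp_pos: [0.4811, -0.1984, 0.1582]
tcp_rot: [-0.011, 0.971, 0.004, 0.238]
force: [1.1, -0.1, 0.5]
gripper_width: 0.0297
gripper_force: 20.0
```

```bash
python3 - <<'E'
from h import *
o=st()
print((np.array([.4786,-.2353,.0225])-o['tcp_pos'])*100)
E
```

```text
t 40.52 q [-0.663 -0.398  2.271  0.379  0.923 -2.434] tcp [ 0.4811 -0.1984  0.1582] F [ 1.1 -0.1  0.5] w 0.0297 20.0
yhead 91.35 zhead 1.68 tilt 27.52 toward -x -27.52 along y(z-comp) 0.17 xz -27.52
[ -0.24585008  -3.69490075 -13.57317177]
```

{"op": "send_rows", "data": {
  "rows": [
    [-0.25,-2,0,0],
    [-0.25,-3.7,-3,0],
    [-0.25,-3.7,-7,0],
    [-0.25,-3.7,-9.5,0],
    [-0.25,-3.7,-9.5,0]
  ]
}}

```text
t: 41.15
tcp_pos: [0.4772, -0.2321, 0.06]
tcp_rot: [-0.011, 0.972, 0.006, 0.235]
force: [0.2, 0.2, -0.0]
gripper_width: 0.0297
gripper_force: 20.0
```

```bash
python3 - <<'E'
from h import *
o=st()
print((np.array([.4786,-.2353,.0225])-o['tcp_pos'])*100)
E
```

```text
t 41.15 q [-0.733 -0.209  2.308  0.487  0.75  -2.637] tcp [ 0.4772 -0.2321  0.06  ] F [ 0.2  0.2 -0. ] w 0.0297 20.0
yhead 91.37 zhead 2.21 tilt 27.22 toward -x -27.21 along y(z-comp) 0.43 xz -27.21
[ 0.13603833 -0.32410345 -3.7502504 ]
```

{"op": "send_rows", "data": {
  "rows": [
    [0.1,-0.2,-1,0],
    [0.1,-0.3,-2,0],
    [0.1,-0.3,-3,0],
    [0.1,-0.3,-3.7,0],
    [0.1,-0.3,-3.8,0],
    [0.1,-0.3,-3.8,0]
  ]
}}

```text
t: 41.9
tcp_pos: [0.48, -0.2364, 0.0249]
tcp_rot: [-0.011, 0.971, 0.005, 0.237]
force: [0.5, 0.3, -0.3]
gripper_width: 0.0296
gripper_force: 20.0
```

{"op": "send_rows", "data": {
  "rows": [
    [0,0,0,0],
    [0,0,0,0],
    [0,0,0.3,0],
    [0,0,3,0],
    [0,0,8,0],
    [0,4,13,2],
    [0,10,18,6],
    [0,16,20,9]
  ],
  "jaw": 4.4
}}

```text
t: 42.9
tcp_pos: [0.4805, -0.0916, 0.2219]
tcp_rot: [-0.087, 0.967, 0.022, 0.238]
force: [0.5, -0.3, -0.5]
gripper_width: 0.0438
gripper_force: 0.0
```

{"op": "send_rows", "data": {
  "rows": [
    [0,6,0,-8],
    [0,12,0,-16],
    [0,18,0,-24],
    [0,24,0,-32],
    [0,30,0,-40],
    [0,36,0,-48]
  ]
}}

```text
t: 43.65
tcp_pos: [0.4801, 0.1254, 0.2154]
tcp_rot: [0.216, 0.95, -0.05, 0.22]
force: [0.4, 0.5, 0.0]
gripper_width: 0.044
gripper_force: 0.0
```

```bash
python3 - <<'E'
from h import *
import pickle
o=st()
b=ctrl.get_image("top");a=ctrl.get_image("scene")
pickle.dump((a,b),open("i1.pkl","wb"))
c=np.clip(1.5*cv2.resize(b["color"][160:280,120:375].astype(np.float32),None,fx=3.1,fy=3.1,interpolation=cv2.INTER_CUBIC),0,255).astype(np.uint8)
cv2.imwrite("pics/p4.png",c)
L,A=lidpose(b);print(L,A,L.mean(0))
i=np.argmax(np.linalg.norm(np.diff(L,axis=0),axis=1));d=L[i+1]-L[i];print(np.degrees(np.arctan2(d[1],d[0])),np.linalg.norm(np.diff(L,axis=0),axis=1))
# handle: bright pixels with height
w=cloud(b);m=(abs(w[...,0]-L[:,0].mean())<.06)&(abs(w[...,1]-L[:,1].mean())<.04)&(b["color"].min(-1)>100)
v,u=np.nonzero(m);r=cv2.minAreaRect(np.stack([u,v],-1).astype(np.float32));print(r)
print("handle",R(b,*r[0],.03),[R(b,*q,.03) for q in cv2.boxPoints(r)])
E
```

```text
t 43.65 q [ 0.329 -0.436  2.194 -0.358  1.077 -0.673] tcp [0.4801 0.1254 0.2154] F [0.4 0.5 0. ] w 0.044 0.0
yhead 64.38 zhead -25.71 tilt 26.05 toward -x -26.05 along y(z-comp) -0.04 xz -26.05
[[0.55894784 0.43991812 0.006     ]
 [0.56864168 0.3213374  0.006     ]
 [0.30420743 0.29404468 0.006     ]
 [0.29506386 0.41013546 0.006     ]] 2024.0 [0.4317152  0.36635891 0.006     ]
-174.1072671196502 [0.11897629 0.26583899 0.11645032]
((142.16165161132812, 219.53561401367188), (27.16570281982422, 3.6639676094055176), 83.9909896850586)
handle [0.43246193 0.36671447 0.03      ] [array([0.47444885, 0.37765766, 0.03      ]), array([0.47553759, 0.36622587, 0.03      ]), array([0.39076369, 0.35584652, 0.03      ]), array([0.38969475, 0.36719957, 0.03      ])]
```

View pics/p4.png

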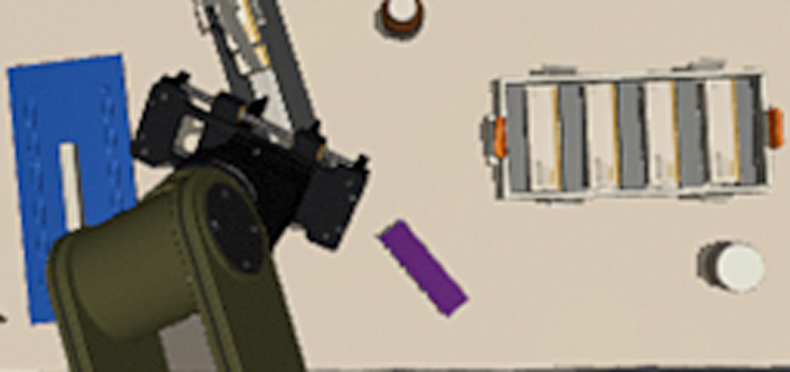

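{"op": "send_rows", "data": {
  "rows": [
    [-0.5,4,0,5],
    [-1,8,0,10],
    [-2,12,0,15],
    [-3,16,-2,20],
    [-4,20,-4,26],
    [-4.8,24.2,-7,32.2],
    [-4.8,24.2,-9.5,32.2],
    [-4.8,24.2,-9.5,32.2]
  ]
}}

```text
t: 44.75
tcp_pos: [0.4312, 0.3643, 0.1169]
tcp_rot: [-0.059, 0.973, 0.011, 0.222]
force: [0.5, 0.8, -0.2]
gripper_width: 0.044
gripper_force: 0.0
```

```bash
python3 - <<'E'
from h import *
import pickle
o=st()
a,b=pickle.load(open("i0.pkl","rb"))
L,A=lidpose(b)
w=cloud(b);m=(abs(w[...,0]-L[:,0].mean())<.06)&(abs(w[...,1]-L[:,1].mean())<.03)&(b["color"].min(-1)>100)
v,u=np.nonzero(m);r=cv2.minAreaRect(np.stack([u,v],-1).astype(np.float32));p=[R(b,*q,.03) for q in cv2.boxPoints(r)]
print("handle",R(b,*r[0],.03),np.round(p,4))
b=ctrl.get_image("top");print(lidpose(b)[0])
print((np.array([.432,.367,.014])-o['tcp_pos'])*100)
E
```

```text
t 44.75 q [ 0.739 -0.18   2.17  -0.36   0.814 -0.748] tcp [0.4312 0.3643 0.1169] F [ 0.5  0.8 -0.2] w 0.044 0.0
yhead 96.81 zhead 6.19 tilt 25.7 toward -x -25.7 along y(z-comp) -0.3 xz -25.7
handle [0.43229091 0.36677574 0.03      ] [[0.4742 0.3768 0.03  ]
 [0.4751 0.3672 0.03  ]
 [0.3907 0.3568 0.03  ]
 [0.3898 0.3664 0.03  ]]
[[0.57938665 0.4325979  0.006     ]
 [0.59040433 0.31449792 0.006     ]
 [0.32767958 0.28469319 0.006     ]
 [0.31726254 0.40034217 0.006     ]]
[  0.08106646   0.26608656 -10.29202231]
```

{"op": "send_rows", "data": {
  "rows": [
    [0,0,0,0],
    [0,0,0,0],
    [0,0,0,0]
  ],
  "jaw": 3.6
}}

```text
t: 45.18
tcp_pos: [0.4328, 0.3663, 0.1208]
tcp_rot: [-0.058, 0.973, 0.013, 0.225]
force: [-0.1, 0.0, -0.1]
gripper_width: 0.0366
gripper_force: 0.0
```

```bash
python3 - <<'E'
from h import *
o=st()
b=ctrl.get_image("top");L,A=lidpose(b);print(L,L.mean(0))
d=L[1]-L[2];print(np.degrees(np.arctan2(d[1],d[0])));d=L[0]-L[3];print(np.degrees(np.arctan2(d[1],d[0])))
print((L.mean(0)+[.0007,-.0005,0]-o['tcp_pos'])*100)
E
```

```text
t 45.17 q [ 0.74  -0.182  2.166 -0.36   0.814 -0.746] tcp [0.4328 0.3663 0.1208] F [-0.1  0.  -0.1] w 0.0366 0.0
yhead 96.79 zhead 6.68 tilt 26.03 toward -x -26.03 along y(z-comp) -0.05 xz -26.03
[[0.57938665 0.4325979  0.006     ]
 [0.59040433 0.31449792 0.006     ]
 [0.32767958 0.28469319 0.006     ]
 [0.31726254 0.40034217 0.006     ]] [0.45368328 0.3580328  0.006     ]
6.472231648884973
7.0152764102533824
[  2.15527288  -0.87473654 -11.47648924]
```

{"op": "send_rows", "data": {
  "rows": [
    [2.15,-0.87,0,0],
    [2.15,-0.87,-4,0],
    [2.15,-0.87,-7,0],
    [2.15,-0.87,-9.5,0],
    [2.15,-0.87,-10.6,0],
    [2.15,-0.87,-10.6,0]
  ]
}}

```text
t: 45.98
tcp_pos: [0.4536, 0.3573, 0.0132]
tcp_rot: [-0.058, 0.973, 0.012, 0.224]
force: [0.0, 0.7, -0.8]
gripper_width: 0.0362
gripper_force: 0.0
```

{"op": "send_rows", "data": {
  "rows": [
    [0,0,0,0],
    [0,0,0,0],
    [0,0,0,0],
    [0,0,0,0],
    [0,0,0,0]
  ],
  "jaw": 1.0,
  "newtons": 45
}}

```text
t: 46.6
tcp_pos: [0.4543, 0.3578, 0.0147]
tcp_rot: [-0.058, 0.973, 0.013, 0.225]
force: [-2.1, -1.7, 5.4]
gripper_width: 0.0137
gripper_force: 45.0
```

```bash
python3 - <<'E'
from h import *
o=st()
b=ctrl.get_image("top");L,A=lidpose(b);print(L,L.mean(0),A)
E
```

```text
t 46.6 q [ 0.696  0.006  2.201 -0.444  0.593 -0.666] tcp [0.4543 0.3578 0.0147] F [-2.1 -1.7  5.4] w 0.0137 45.0
yhead 96.81 zhead 6.64 tilt 26.02 toward -x -26.02 along y(z-comp) -0.08 xz -26.02
[[0.57991173 0.43302769 0.006     ]
 [0.59061446 0.31570179 0.006     ]
 [0.44379691 0.29932727 0.006     ]
 [0.43342386 0.41529181 0.006     ]] [0.51193674 0.36583714 0.006     ] 1410.0
```

{"op": "send_rows", "data": {
  "rows": [
    [0,0,2,0],
    [0,0,6,0],
    [-1,0,10,0],
    [-2,0,14,0],
    [-3,0,18,0],
    [-4,-1,22,0],
    [-5,-3,26,0],
    [-6,-6,28,0]
  ]
}}

```text
t: 47.65
tcp_pos: [0.3936, 0.2976, 0.296]
tcp_rot: [-0.059, 0.972, 0.013, 0.225]
force: [0.6, -0.4, -1.0]
gripper_width: 0.0139
gripper_force: 45.0
```

{"op": "send_rows", "data": {
  "rows": [
    [0,-4,0,-5],
    [0,-8,0,-12],
    [0,-12,0,-20],
    [0,-16,0,-28],
    [0,-20,0,-36],
    [0,-24,0,-44],
    [0,-28,0,-52],
    [0,-32,0,-60]
  ]
}}

```text
t: 48.65
tcp_pos: [0.3933, -0.0235, 0.2928]
tcp_rot: [0.438, 0.871, -0.102, 0.2]
force: [0.3, -0.5, -0.7]
gripper_width: 0.0136
gripper_force: 45.0
```

```bash
python3 - <<'E'
from h import *
o=st()
print((np.array([.478,-.2053,.0])-o['tcp_pos'])*100)
E
```

```text
t 48.65 q [ 0.08  -0.7    2.224 -0.388  1.382 -0.531] tcp [ 0.3933 -0.0235  0.2928] F [ 0.3 -0.5 -0.7] w 0.0136 45.0
yhead 36.58 zhead -53.67 tilt 25.89 toward -x -25.89 along y(z-comp) -0.12 xz -25.89
[  8.47448947 -18.17587734 -29.28158321]
```

{"op": "send_rows", "data": {
  "rows": [
    [1,-3,0,-6],
    [2.5,-6,0,-12],
    [4,-9,-3,-18],
    [5.5,-12,-6,-24],
    [7,-15,-9,-30],
    [8.4,-18.2,-13,-35.4],
    [8.4,-18.2,-15,-35.4],
    [8.4,-18.2,-15,-35.4]
  ]
}}

```text
t: 49.65
tcp_pos: [0.4759, -0.2037, 0.1409]
tcp_rot: [0.68, 0.698, -0.158, 0.158]
force: [0.2, 0.5, -1.0]
gripper_width: 0.0141
gripper_force: 45.0
```

```bash
python3 - <<'E'
from h import *
o=st()
print((np.array([.478,-.2053,.0])-o['tcp_pos'])*100)
b=ctrl.get_image("top");a=ctrl.get_image("scene")
A=cv2.resize(a["color"][130:250,240:380].astype(np.float32),None,fx=3,fy=3,interpolation=cv2.INTER_CUBIC)
B=cv2.resize(b["color"][150:270,255:390].astype(np.float32),None,fx=2.8,fy=3,interpolation=cv2.INTER_CUBIC)
cv2.imwrite("pics/l1.png",np.clip(1.4*np.hstack([A,B]),0,255).astype(np.uint8))
hsv=cv2.cvtColor(b["color"],cv2.COLOR_BGR2HSV)
E
```

```text
t 49.65 q [-0.271 -0.17   2.118 -0.486  1.111 -0.097] tcp [ 0.4759 -0.2037  0.1409] F [ 0.2  0.5 -1. ] w 0.0141 45.0
yhead 1.42 zhead -89.41 tilt 25.83 toward -x -25.83 along y(z-comp) -0.4 xz -25.83
[  0.20869606  -0.15503108 -14.08536482]
```

View pics/l1.png

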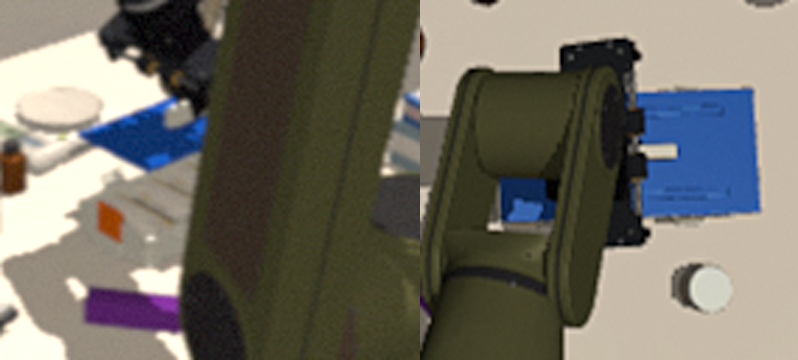

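```bash
cat >> h.py <<'E'
def lidfit(b,zt,y0,y1):
    """edges of visible blue part with world y between y1<y<y0, lid top at zt"""
    hsv=cv2.cvtColor(b["color"],cv2.COLOR_BGR2HSV);s=hsv[...,1].astype(float)
    bl=(hsv[...,0]>100)&(hsv[...,0]<130)
    s=np.where(bl,s,np.minimum(s,90)); 
    up=[];dn=[]
    for u in range(300,385):
        rows=np.nonzero(bl[:, u]&(s[:,u]>140))[0]; rows=rows[(rows>150)&(rows<250)]
        if len(rows)<25: continue
        t,bm=rows[0]-.5,rows[-1]+.5
        p,q=R(b,u,t,zt),R(b,u,bm,zt)
        if y1<p[1]<y0: up.append(p);dn.append(q)
    up,dn=np.array(up),np.array(dn)
    f=[np.polyfit(e[:,1],e[:,0],1) for e in(up,dn)]
    print("n",len(up),"edge head(deg of x shift per y)",[round(float(np.degrees(np.arctan(k[0]))),2) for k in f],"width",round(float(np.mean(up[:,0]-dn[:,0])),4))
    print("mid x at y=-.2053 extrap", round(float(np.mean([np.polyval(k,-.2053) for k in f])),4),"mid x at y=-.3", round(float(np.mean([np.polyval(k,-.3) for k in f])),4))
    ends=[]
    for v in range(170,235):
        c=np.nonzero(bl[v]&(s[v]>140))[0]
        if len(c)>10: ends.append(R(b,c[-1]+.5,v,zt)[1])
    print("right end y",np.round(np.percentile(ends,[10,50,90]),4))
E
python3 - <<'E'
from h import *
b=ctrl.get_image("top")
lidfit(b,.132,-.26,-.325)
E
```

```text
n 23 edge head(deg of x shift per y) [-2.83, -0.0] width 0.118
mid x at y=-.2053 extrap 0.4784 mid x at y=-.3 0.4808
right end y [-0.3347 -0.3331 -0.3311]
```

{"op": "send_rows", "data": {
  "rows": [
    [0.1,-0.25,-2,0],
    [0.1,-0.25,-4,0],
    [0.1,-0.25,-6,0],
    [0.1,-0.25,-6.6,0],
    [0.1,-0.25,-6.6,0],
    [0.1,-0.25,-6.6,0]
  ]
}}

```text
t: 50.55
tcp_pos: [0.4794, -0.2072, 0.0784]
tcp_rot: [0.68, 0.698, -0.157, 0.161]
force: [-0.6, 0.2, -0.6]
gripper_width: 0.0137
gripper_force: 45.0
```

```bash
python3 - <<'E'
from h import *
o=st()
print((np.array([.478,-.2053,.0])-o['tcp_pos'])*100)
b=ctrl.get_image("top")
lidfit(b,.066,-.26,-.325)
c=np.clip(1.5*cv2.resize(b["color"][174:234,314:380].astype(np.float32),None,fx=9,fy=9,interpolation=cv2.INTER_CUBIC),0,255).astype(np.uint8)
cv2.imwrite("pics/l2.png",c)
E
```

```text
t 50.55 q [-0.276 -0.081  2.155 -0.524  0.992 -0.026] tcp [ 0.4794 -0.2072  0.0784] F [-0.6  0.2 -0.6] w 0.0137 45.0
yhead 1.42 zhead -88.67 tilt 25.98 toward -x -25.98 along y(z-comp) -0.04 xz -25.98
[-0.14219783  0.19364151 -7.83518012]
n 21 edge head(deg of x shift per y) [0.59, -3.45] width 0.1184
mid x at y=-.2053 extrap 0.4797 mid x at y=-.3 0.4821
right end y [-0.3386 -0.3368 -0.3342]
```

View pics/l2.png

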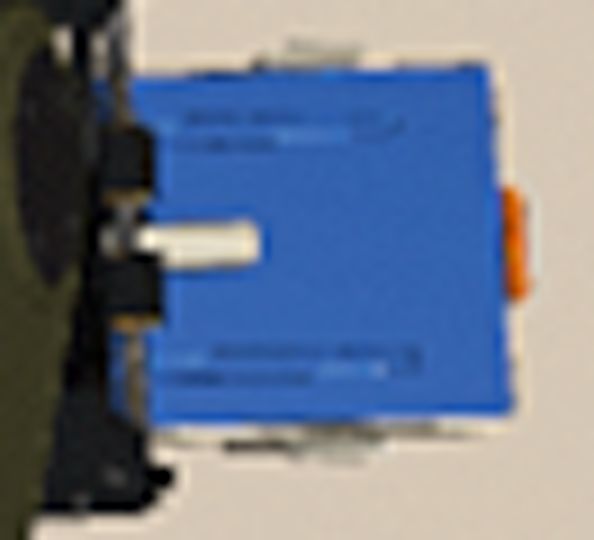

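{"op": "send_rows", "data": {
  "rows": [
    [-0.14,0.05,0,0],
    [-0.14,0.05,-0.5,0],
    [-0.14,0.05,-1.0,0],
    [-0.14,0.05,-1.4,0],
    [-0.14,0.05,-1.7,0],
    [-0.14,0.05,-1.7,0]
  ]
}}

```text
t: 51.35
tcp_pos: [0.4774, -0.2066, 0.0604]
tcp_rot: [0.68, 0.698, -0.158, 0.16]
force: [0.8, -2.3, -0.4]
gripper_width: 0.0141
gripper_force: 45.0
```

```bash
python3 - <<'E'
from h import *
o=st()
b=ctrl.get_image("top")
lidfit(b,.052,-.26,-.325)
E
```

```text
t 51.35 q [-0.276 -0.057  2.168 -0.536  0.961 -0.005] tcp [ 0.4774 -0.2066  0.0604] F [ 0.8 -2.3 -0.4] w 0.0141 45.0
yhead 1.41 zhead -88.83 tilt 25.95 toward -x -25.95 along y(z-comp) -0.11 xz -25.95
n 21 edge head(deg of x shift per y) [-1.81, -0.79] width 0.1194
mid x at y=-.2053 extrap 0.4765 mid x at y=-.3 0.4786
right end y [-0.3364 -0.3347 -0.3323]
```

{"op": "send_rows", "data": {
  "rows": [
    [0,-0.05,-0.1,0],
    [0,-0.05,-0.1,0],
    [0,-0.05,-0.1,0]
  ],
  "jaw": 3.4
}}

```text
t: 51.78
tcp_pos: [0.4773, -0.2069, 0.0595]
tcp_rot: [0.68, 0.698, -0.157, 0.16]
force: [0.3, 0.1, -0.7]
gripper_width: 0.033
gripper_force: 0.0
```

{"op": "send_rows", "data": {
  "rows": [
    [0,0,1,0],
    [0,0,3,0],
    [0,0,5,0],
    [0,0,5,0]
  ]
}}

```text
t: 52.28
tcp_pos: [0.4795, -0.2076, 0.1133]
tcp_rot: [0.681, 0.697, -0.156, 0.163]
force: [1.0, -0.5, -0.3]
gripper_width: 0.0339
gripper_force: 0.0
```

```bash
python3 - <<'E'
from h import *
o=st()
b=ctrl.get_image("top")
lidfit(b,.052,-.26,-.325)
w=cloud(b)
for x in(.44,.515):
  print([ (y,round(float(np.nanmedian(w[...,2][(abs(w[...,0]-x)<.008)&(abs(w[...,1]-y)<.008)])),4)) for y in(-.33,-.31,-.28,-.25)])
E
```

```text
t 52.27 q [-0.277 -0.133  2.137 -0.504  1.049 -0.065] tcp [ 0.4795 -0.2076  0.1133] F [ 1.  -0.5 -0.3] w 0.0339 0.0
yhead 1.42 zhead -88.11 tilt 26.06 toward -x -26.06 along y(z-comp) 0.23 xz -26.06
n 21 edge head(deg of x shift per y) [-1.66, -1.17] width 0.1194
mid x at y=-.2053 extrap 0.4766 mid x at y=-.3 0.4789
right end y [-0.3391 -0.3374 -0.3351]
[(-0.33, 0.0493), (-0.31, 0.0503), (-0.28, 0.051), (-0.25, 0.0512)]
[(-0.33, 0.05), (-0.31, 0.05), (-0.28, 0.0504), (-0.25, 0.0513)]
```

{"op": "send_rows", "data": {
  "rows": [
    [-0.2,-0.64,0,0],
    [-0.2,-0.64,0,0],
    [-0.2,-0.64,-1.5,0],
    [-0.2,-0.64,-2.7,0],
    [-0.2,-0.64,-2.9,0],
    [-0.2,-0.64,-2.9,0]
  ],
  "jaw": 0
}}

```text
t: 53.08
tcp_pos: [0.4752, -0.2133, 0.0801]
tcp_rot: [0.68, 0.698, -0.158, 0.16]
force: [-0.2, -0.7, 0.5]
gripper_width: 0.0003
gripper_force: 0.0
```

{"op": "send_rows", "data": {
  "rows": [
    [0,0,-0.15,0],
    [0,0,-0.3,0],
    [0,0,-0.45,0],
    [0,0,-0.45,0]
  ]
}}

```text
t: 53.58
tcp_pos: [0.4753, -0.2134, 0.0761]
tcp_rot: [0.68, 0.698, -0.157, 0.16]
force: [0.1, -0.3, -0.5]
gripper_width: 0.0003
gripper_force: 0.0
```

{"op": "send_rows", "data": {
  "rows": [
    [0.15,0,0,0],
    [0.15,0,-0.15,0],
    [0.15,0,-0.3,0],
    [0.15,0,-0.3,0]
  ]
}}

```text
t: 54.08
tcp_pos: [0.4774, -0.2136, 0.0745]
tcp_rot: [0.68, 0.697, -0.158, 0.161]
force: [-3.0, 1.9, 7.7]
gripper_width: 0.0004
gripper_force: 3.8
```

{"op": "send_rows", "data": {
  "rows": [
    [0,0,-0.15,0],
    [0,0,-0.3,0],
    [0,0,-0.3,0]
  ]
}}

```text
t: 54.45
tcp_pos: [0.4775, -0.2138, 0.074]
tcp_rot: [0.681, 0.697, -0.158, 0.161]
force: [-10.3, 9.9, 21.9]
gripper_width: -0.0
gripper_force: 11.1
```

{"op": "send_rows", "data": {
  "rows": [
    [0,0,-0.15,0],
    [0,0,-0.3,0],
    [0,0,-0.3,0]
  ]
}}

```text
t: 54.82
tcp_pos: [0.4776, -0.2139, 0.0737]
tcp_rot: [0.681, 0.696, -0.159, 0.161]
force: [-17.4, 17.2, 38.0]
gripper_width: 0.0003
gripper_force: 19.1
```

{"op": "send_rows", "data": {
  "rows": [
    [0,0,0.6,0],
    [0,0,3,0],
    [0,0,8,0],
    [0,5,12,0],
    [0,10,16,0],
    [0,15,20,0]
  ]
}}

```text
t: 55.58
tcp_pos: [0.4764, -0.0657, 0.2653]
tcp_rot: [0.681, 0.697, -0.157, 0.16]
force: [1.0, 0.2, -0.2]
gripper_width: 0.0003
gripper_force: 0.0
```

{"op": "send_rows", "data": {
  "rows": [
    [0,6,0,0],
    [0,12,0,0],
    [0,17,0,0],
    [0,17,0,0]
  ]
}}

```text
t: 56.08
tcp_pos: [0.4769, 0.1057, 0.2636]
tcp_rot: [0.679, 0.699, -0.157, 0.16]
force: [-0.3, -0.1, 0.5]
gripper_width: 0.0003
gripper_force: 0.0
```

```bash
python3 - <<'E'
from h import *
o=st()
b=ctrl.get_image("top");a=ctrl.get_image("scene")
lidfit(b,.046,-.26,-.325)
for n,im in(("top",b),("scene",a)):
 w=cloud(im)
 for x in(.44,.515):
  print(n,[ (y,round(float(np.nanmedian(w[...,2][(abs(w[...,0]-x)<.008)&(abs(w[...,1]-y)<.008)])),4)) for y in(-.33,-.31,-.28,-.25,-.2,-.16,-.13,-.1,-.08)])
A=cv2.resize(a["color"][165:230,255:350].astype(np.float32),None,fx=7,fy=7,interpolation=cv2.INTER_CUBIC)[:300]
A=cv2.resize(a["color"][165:230,255:350].astype(np.float32),(570,390),interpolation=cv2.INTER_CUBIC)
B=cv2.resize(b["color"][170:240,268:380].astype(np.float32),(570,200*570//570+156),interpolation=cv2.INTER_CUBIC)[:210]
cv2.imwrite("pics/l3.png",np.clip(1.4*np.vstack([A,cv2.resize(B,(570,205))]),0,255).astype(np.uint8))
E
```

```text
t 56.08 q [ 0.356 -0.16   1.897 -0.426  1.563  0.364] tcp [0.4769 0.1057 0.2636] F [-0.3 -0.1  0.5] w 0.0003 0.0
yhead 1.69 zhead -88.66 tilt 25.94 toward -x -25.94 along y(z-comp) -0.17 xz -25.94
n 21 edge head(deg of x shift per y) [-0.16, -0.65] width 0.1185
mid x at y=-.2053 extrap 0.4778 mid x at y=-.3 0.4785
right end y [-0.3392 -0.337  -0.3344]
top [(-0.33, 0.0448), (-0.31, 0.0448), (-0.28, 0.0452), (-0.25, 0.0441), (-0.2, 0.0448), (-0.16, 0.045), (-0.13, 0.0458), (-0.1, 0.0447), (-0.08, 0.0447)]
top [(-0.33, 0.0442), (-0.31, 0.044), (-0.28, 0.0455), (-0.25, 0.0458), (-0.2, 0.0459), (-0.16, 0.0447), (-0.13, 0.045), (-0.1, 0.044), (-0.08, 0.0445)]
scene [(-0.33, 0.0456), (-0.31, 0.0469), (-0.28, 0.0466), (-0.25, 0.0464), (-0.2, 0.0441), (-0.16, 0.0441), (-0.13, 0.0461), (-0.1, 0.0464), (-0.08, 0.0411)]
scene [(-0.33, 0.0463), (-0.31, 0.0442), (-0.28, -0.8975), (-0.25, -0.8949), (-0.2, -0.8926), (-0.16, 0.0467), (-0.13, 0.0475), (-0.1, 0.0454), (-0.08, 0.0454)]
```

View pics/l3.png

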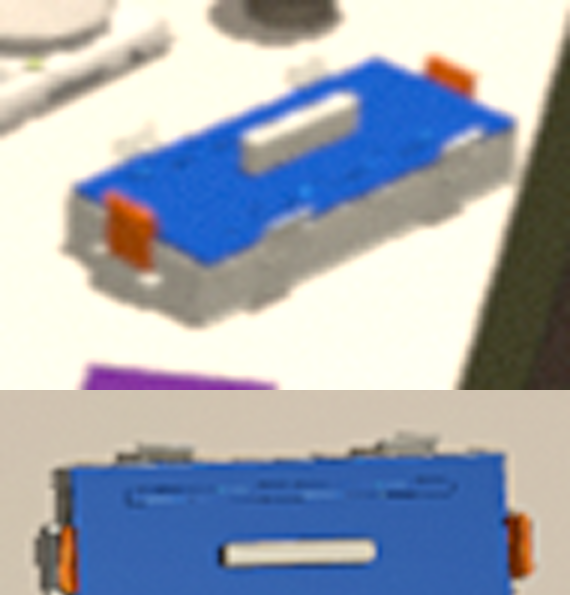

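```bash
python3 -c "
from h import *
print(ctrl.close_job())"
```

```text
the job is handed in; nothing more can be done
None
```

The job is handed in: three cartons were drawn from the bottom of the dispenser and fill the empty pockets, and two stay stacked. The last pictures show the lid level on the rim with both orange catches over its ends; the bottle and pot were never touched, and no judging result came back.

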